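# Unbolt the tool drawer and put the block plane in it

## Robot

A 6-joint arm with a two-finger parallel gripper is mounted at the origin on a cart in front of the work surface, level with it; the furniture and walls round the work are solid. World frame = base frame: x ahead of the robot, y to its left, z up, the work surface at z = 0. Lengths are in m, angles in degrees, forces in N, time in s.
With the tool pointing down it reaches from about 0.325 to 0.9 m from the base axis. Payload 3.5 kg.
Tool frame: the origin (TCP) lies on the centre line of the jaws, within the pads' length; the fingertips stand 8 mm ahead of it and the grasp point (between the pads) lies 11 mm behind it (r.nose_length is the distance from the TCP to the fingertips, in m); x points along the fingers, z is the direction in which the jaws open and shut, and the axes are right-handed (so a half turn about x gives the same grasp; the last joint's range is limited). The gripper opens to 85 mm and grips with 20 to 120 N. Pads are 22 mm wide; open, the fingers measure 114 mm over their backs; the gripper's body (76 mm by 85 mm) begins 54 mm behind the grasp point. The pads swing forward as they close: fully open they stand 13 mm farther back than shut.
Start: joints at [-81.669, 15.837, -1.513, 72.651, 0, 84.076], TCP at [0.154, -0.606, 0.208] pointing down, gripper open.
Joint ranges: [-178.77, 178.77], [-48.84, 107.48], [-61.69, 71.31], [-111.58, 123.2], [-90, 87.43], [-180, 180]. Speed limits (degrees/s): [147.25, 147.25, 180, 180, 180, 180].

## Interface

Orientations are given as [roll, pitch, yaw] about the fixed x, y, z axes, in that order (R = Rz(yaw) Ry(pitch) Rx(roll)).
In Python, from workcell import r gives the robot as it stands.
- The arm moves only by the tool drive_tool, never from a script. Its argument "targets" is one flat list of numbers, 5 for each row, row after row: the shift along the tool's x, y, z in mm, then the turn about the tool's x in degrees, then the opening, from 0 (shut) to 1 (fully open). A call has exactly 8 rows; each row shifts and turns the commanded pose from where the row before left it, along the tool's axes as they then stand; what a row does not reach is not made up. A row lasts 1/8 s, in which the tool goes at most 62.5 mm and 10.7 degrees, less where a joint would pass 70% of its speed; a pose out of reach is approached as far as the arm can. A call is refused whole if a number of a shift passes 62.5 or a number of a turn 10.7, either way. A call with a gripper value outside its range is refused whole. The fingers move at their own pace and stop on an object; "grip_force" is the grip in N (left out, the last holds). Time passes only in rows, so rows that do not move let the fingers close, or fill a call up. It gives the time, the measured TCP pose, the force and the opening at its end, in the units of the state.
- r.observe(): the state, without advancing time (a new reading comes with each control period).
- r.grab_frame(name): name is "scene" or "top" or "wrist"; returns the picture (480x640x3 uint8, blue, green, red); there is no depth.
- r.camera_params(name): a dict with "fx", "fy", "cx", "cy" (pixels), "k1" (the pictures are not rectified: a ray, as slopes to the right and down, at radius r is drawn at 1 + k1 r^2 times it, then the intrinsics apply), "rvec" (rotation vector, rad) and "tvec" (3), from world to camera coordinates, as OpenCV has them. Camera axes: x right, y down, z forward; pixel columns grow to the right and rows downward; lengths in m; the calibration is good to about 2 mm. A picture is of the moment at which its call begins: read the wrist's pose just before it. camera_params takes no time and is no camera call; for the wrist camera it gives the pose at the moment of the call.
- r.hand_in(): hands the job in, once; it reports no verdict.
The state is a dict: "time_s": time; "q": joint angles; "joint_vel": joint speeds; "joint_torque": joint torques, N m; "position": TCP position; "eef_rot": TCP orientation; "ft_force": force on the tool from outside, world axes, zero at the start; "ft_torque": the same for the moment, N m; "finger_gap": opening from 0.0 (shut) to 1.0 (fully open).
Only numpy, scipy, OpenCV 4.12 (cv2) and the standard library are available. Lean on these libraries where they do the work, as an engineer would, in place of code of your own. Each camera call takes 0.05 s, during which the arm holds its last target.

## Task

Put the block plane that lies beside the taped bundle of boards away: draw the bolt on top of the small plywood drawer unit fully back to free its drawer, and pull the drawer out all the way. Then set the plane gently down in the drawer, sole down and lying across it, and leave the drawer open; leave the sanding block, the masking tape roll and the wax tin where they are.

Things in the scene. Friction and masses are not known exactly. Their poses are not given: they have to be found in the camera images.
- tool_drawer_unit: plywood unit with one drawer, fixed on the bench, 155 deep (x) x 206 wide (y) x 84 mm high. Origin: centre of its underside, on the bench; x points to its closed back, so its drawer opens along its own -x, roughly towards the robot; y to its left as seen from the robot; z up
- bolt (a joint): travel of the lock bolt, m: 0 fully shot, 0.04 fully drawn, growing towards the unit's +y. A 10 mm steel rod along the unit's y on its top near the front (centre line at unit x = -58 mm, 94.5 mm above the bench). Its tip stands in a staple on the drawer front at unit y = -84 mm and leaves it at 0.021. Friction about 2.5 N, no spring: it stays where it is left
- bolt_knob (a point): centre of the bolt's dark steel knob, an upright block 24 (unit x) x 14 (unit y) x 24 mm high on a neck above the rod; with the bolt shot at unit (-58, 35, 122) mm; it moves with the bolt. Knob top 134 mm above the bench; the bolt's fixed guides and the staple rise only to 107 mm
- drawer (a joint): how far the drawer is out, m: 0 shut, 0.13 at its stop. It slides along the unit's -x; friction about 3 N, no spring; the bolt holds it (3 mm of play) until the bolt is drawn
- drawer_handle (a point): middle of the drawer's bar handle, a 10 mm round dark steel bar, 110 mm long along the unit's y, on a post 50 mm to each side of this point; 44 mm above the bench, 40 mm out from the drawer front (clear gap 35 mm); with the drawer shut at unit (-135.5, 0, 44) mm; it moves with the drawer. Behind it the drawer front is 56 mm high, over 140 mm of width; its two ends rise to 84 mm
- drawer_floor (a point): point on the drawer's inner floor, 14 mm above the bench, midway between the sides; moves with the drawer, axes as the unit's. The inside reaches from it 60 mm to the front, 80 to the back, 87.5 to each side. At the stop, the unit's top covers what is over 70 mm behind it. Front 56, sides 54 mm high over the bench; staple 77 to 91 mm to the right, reaching 31 mm back from the front wall
- block_plane: block plane, dark and bright metal with wooden knobs, 150 long (x) x 42 wide (y) x 51 mm high, 0.5 to 0.8 kg, on its sole. Origin: centre of the sole, z up. Cheeks 42 mm apart, 6 to 28 mm above the sole, x = -50 to +40 mm; above them 34 mm wide. It or the sanding block lies in front of the taped bundle of boards (98 mm high) on the right of the bench, the other behind it
- sanding_block: cork sanding block, 63 (x) x 113 (y) x 34 mm, loose, to be left alone. Origin: centre of its underside
- masking_roll: roll of masking tape lying flat, 96 mm across and 24 mm high, loose, to be left alone. Origin: centre of its underside
- wax_tin: round flat tin, 73 mm across and 26 mm high, loose, on the unit's top behind the bolt, to be left alone. Origin: centre of its underside

How it is judged (in metres and radians):
On the way, in this order (a step that is already met when the one before it is completed fails the run):
1. the bolt is drawn back clear of the staple, the drawer still shut (value of joint bolt above 0.03 m and value of joint drawer below 0.02 m), for 0.1 s.
2. the drawer is pulled out (value of joint drawer above 0.11 m), for 0.2 s.
At the end, for the whole second after the job is handed in: Bolt still drawn (over 30 of 40 mm), drawer still out (over 105 of 130 mm); the block plane at rest inside it, flat on its floor (within 5 mm, tilted under 0.1 rad), its length across the drawer within 0.5 rad and its middle within 30 mm of the drawer's centre line (value of joint bolt above 0.03 m and value of joint drawer above 0.105 m and x of block_plane in the frame of drawer_floor between -0.045 and 0.06 m and y of block_plane in the frame of drawer_floor between -0.03 and 0.03 m and z of block_plane in the frame of drawer_floor between -0.004 and 0.005 m and angle between the x axis of block_plane and the y axis of tool_drawer_unit, either way round below 0.5 rad and angle between block_plane's own z axis and vertical below 0.1 rad and linear speed of block_plane below 0.02 m/s and velocity of joint drawer below 0.02 m/s); the robot touches nothing.
It fails at once if the sanding block, the masking tape roll or the wax tin is moved by more than 30 mm (distance of any of sanding_block, masking_roll, wax_tin from where it was at the start of the episode above 0.03 m).
It fails at once if the plane is dropped into the drawer (faster than 0.5 m/s within 40 mm of its floor) (horizontal distance between block_plane and drawer_floor below 0.06 m and z of block_plane in the frame of drawer_floor below 0.04 m and linear speed of block_plane above 0.5 m/s).
It also fails if it takes over 67 s, if anything falls off the work surface, if the arm or the gripper's body presses on something with over 40 N, if the wrist force passes 120 N, or if a joint passes its speed limit or range.

## Working session

There is one attempt and no reset: what is moved stays moved. The work goes in short steps, Python scripts to look and compute and a tool call to move; the robot and the scene stay as the last step left them, time stands still between calls to the robot, and variables do not carry over. Pictures are saved under pics/ and viewed, and the job is handed in when it is done.

Besides the shell and the picture viewer there is one more tool, called as name(argument=value, ...) on one line, values as JSON. drive_tool: Moves the arm, as the interface text tells. Its arguments: {"type":"object","properties":{"targets":{"type":"array"},"grip_force":{"type":"number"}},"required":["targets"]}

```bash
ls; mkdir -p pics; python3 - <<'E'
from workcell import r
import cv2
s=r.observe()
for k in s: print(k,s[k])
for n in ("scene","top","wrist"):
    print(n,r.camera_params(n)); cv2.imwrite(f"pics/{n}0.png",r.grab_frame(n))
E
```

```text
pics
time_s 0.0
q [-8.16711981e+01  1.58801426e+01 -1.59982655e+00  7.26517162e+01
 -9.61774406e-04  8.40754064e+01]
joint_vel [ 0.0910755   0.09280263 -0.04124122 -0.07619607 -0.08850575  0.05151191]
joint_torque [ 2.05868218e-04 -4.45507479e+01  2.95204496e+01  1.64660375e-02
  2.53191115e-05 -4.17603765e-07]
position [ 0.15374001 -0.60491284  0.20702305]
eef_rot [174.49386262  89.86831119  98.74725927]
ft_force [-0.06737525 -0.35182221  0.02686149]
ft_torque [ 0.01899375 -0.00165373  0.04038331]
finger_gap 1.001544268491462
scene {'fx': 467.5208983327935, 'fy': 467.5208983327935, 'cx': 313.85153098563234, 'cy': 233.61569226498216, 'k1': -0.10769805247010515, 'rvec': array([ 1.04486959, -2.18755327,  1.26549861]), 'tvec': array([0.32615313, 0.32127928, 0.83907318])}
top {'fx': 523.6241761682213, 'fy': 523.6241761682213, 'cx': 325.6151592848447, 'cy': 233.64619264786506, 'k1': -0.09649315358106109, 'rvec': array([ 2.17536442, -2.11334093,  0.19254425]), 'tvec': array([-0.04372664,  0.57397985,  1.09970233])}
wrist {'fx': 389.3943226784541, 'fy': 389.3943226784541, 'cx': 315.62905440926255, 'cy': 235.6865022379244, 'k1': -0.028171191860014207, 'rvec': array([-2.27105316,  1.76404017,  0.28692064]), 'tvec': array([-0.62456098, -0.0393045 ,  0.38022235])}
```

View pics/scene0.png

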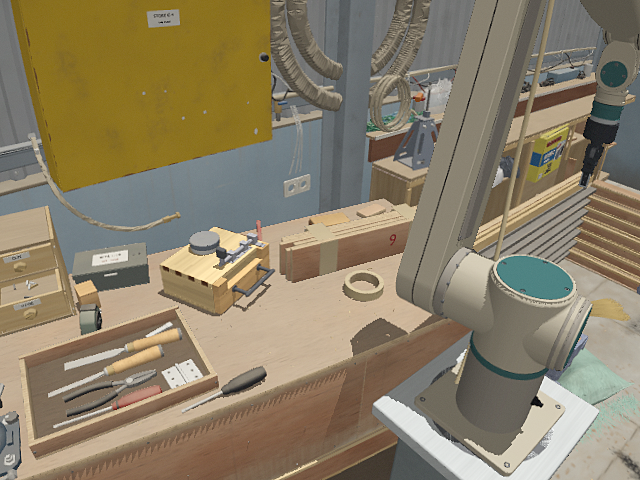

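View pics/top0.png

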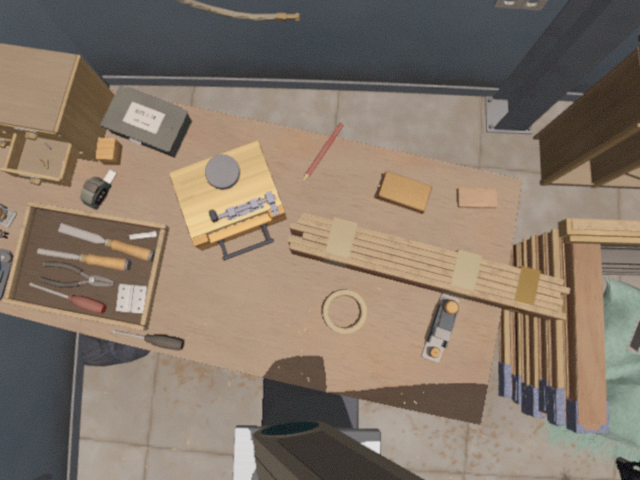

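View pics/wrist0.png

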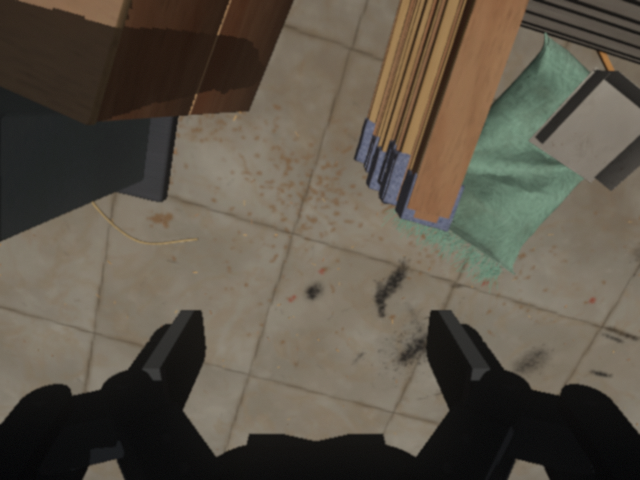

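The top view shows the unit at about (228,195) with the bolt at (245,208) and the handle at (247,242). The wax tin is at (222,171), the plane at (440,328) in front of the bundle, the roll at (345,311) and the sanding block at (405,191) behind the bundle. The wrist view shows only floor so far.

```bash
cat > h.py <<'E'
import numpy as np, cv2
from scipy.spatial.transform import Rotation as Ro
def ray(cp,u,v):
    x=(u-cp['cx'])/cp['fx'];y=(v-cp['cy'])/cp['fy']
    xd=np.array([x,y]);p=xd.copy()
    for _ in range(30): p=xd/(1+cp['k1']*(p@p))
    R=Ro.from_rotvec(np.array(cp['rvec']).ravel()).as_matrix()
    C=-R.T@np.array(cp['tvec']).ravel()
    return C,R.T@np.array([p[0],p[1],1.])
def onz(cp,u,v,z):
    C,d=ray(cp,u,v);return C+d*(z-C[2])/d[2]
def tri(*l):
    A=np.zeros((3,3));b=np.zeros(3)
    rs=[]
    for cp,u,v in l:
        C,d=ray(cp,u,v);d/=np.linalg.norm(d);P=np.eye(3)-np.outer(d,d);A+=P;b+=P@C;rs.append((P,C))
    X=np.linalg.solve(A,b)
    return X,[np.linalg.norm(P@(X-C))*1000 for P,C in rs]
def proj(cp,X):
    R=Ro.from_rotvec(np.array(cp['rvec']).ravel()).as_matrix()
    c=R@np.array(X)+np.array(cp['tvec']).ravel();p=c[:2]/c[2];p=p*(1+cp['k1']*(p@p))
    return np.array([cp['fx']*p[0]+cp['cx'],cp['fy']*p[1]+cp['cy']])
E
python3 - <<'E'
import cv2
a=cv2.imread('pics/top0.png');b=cv2.imread('pics/scene0.png')
cv2.imwrite('pics/c1.png',cv2.resize(a[130:270,160:300],None,fx=4,fy=4,interpolation=cv2.INTER_CUBIC))
cv2.imwrite('pics/c2.png',cv2.resize(a[285:370,400:480],None,fx=7,fy=7,interpolation=cv2.INTER_CUBIC))
cv2.imwrite('pics/c3.png',cv2.resize(b[215:325,150:290],None,fx=5,fy=5,interpolation=cv2.INTER_CUBIC))
E
```

```text
(no output)
```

View pics/c1.png

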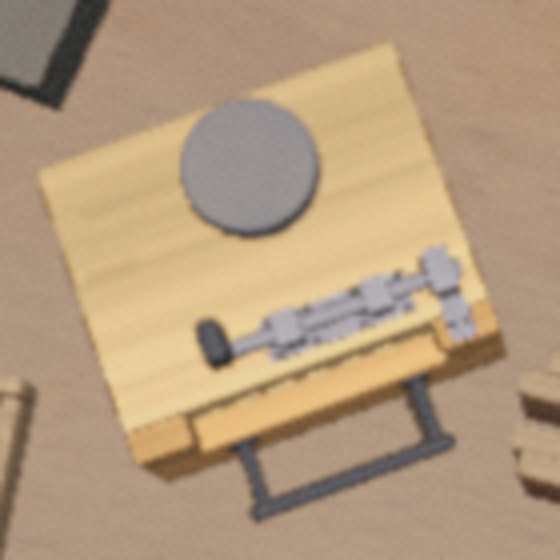

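View pics/c2.png

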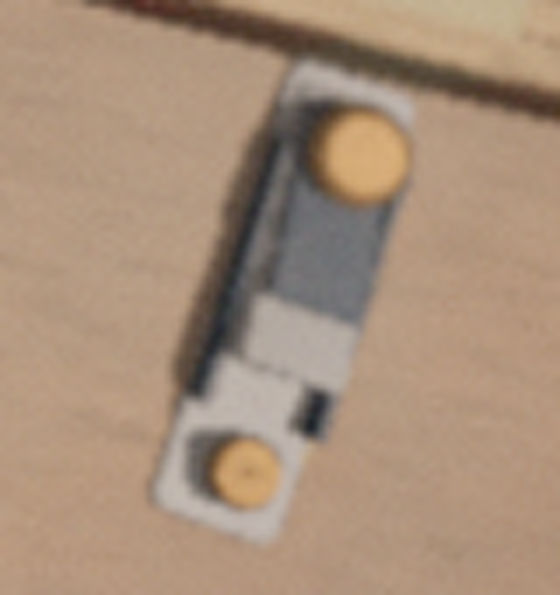

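View pics/c3.png

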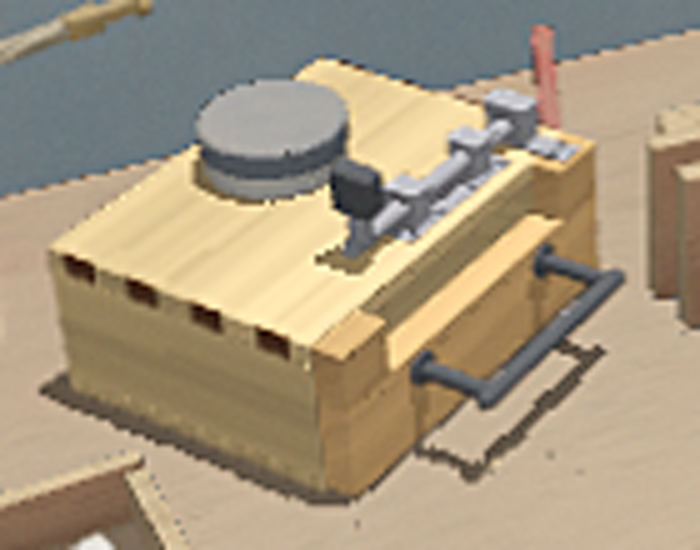

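```bash
python3 - <<'E'
from workcell import r
from h import *
T=r.camera_params('top');S=r.camera_params('scene')
def t(U,V): return (T,(U+.5)/4-.5+160,(V+.5)/4-.5+130)
def s(U,V): return (S,(U+.5)/5-.5+150,(V+.5)/5-.5+215)
def p(U,V): return (T,(U+.5)/7-.5+400,(V+.5)/7-.5+285)
np.set_printoptions(precision=4,suppress=True)
for n,a,b in [('hL',(258,512),(487,398)),('hR',(450,440),(620,277)),('knob',(213,343),(357,188)),
   ('topBL',(40,173),(50,250)),('topBR',(392,43),(325,62)),('frontTopL',(133,432),(318,352))]:
    print(n,tri(t(*a),s(*b)))
print('staple',onz(*t(440,265),.107))
for n,a in dict(BL=(40,173),BR=(392,43),FL=(130,432),FR=(500,305)).items(): print(n,onz(*t(*a),.084))
for n,a,z in [('tl',(295,65),.005),('tr',(412,100),.005),('bl',(157,497),.005),('br',(270,543),.005),('knobrear',(362,155),.051),('knobfront',(245,472),.045)]:
    print(n,onz(*p(*a),z))
E
```

```text
hL (array([0.5159, 0.1928, 0.0424]), [np.float64(0.0703120580846603), np.float64(0.0703120580846092)])
hR (array([0.5587, 0.0894, 0.041 ]), [np.float64(0.5468594955284173), np.float64(0.5468594955283501)])
knob (array([0.594 , 0.2072, 0.1206]), [np.float64(0.03431925164517371), np.float64(0.03431925164510219)])
topBL (array([0.6941, 0.3175, 0.078 ]), [np.float64(0.48243682485622436), np.float64(0.4824368248563087)])
topBR (array([0.7728, 0.1281, 0.0778]), [np.float64(0.5185142980413466), np.float64(0.5185142980411319)])
frontTopL (array([0.5527, 0.2558, 0.0753]), [np.float64(0.7193834323004583), np.float64(0.7193834323004585)])
staple [0.6418 0.0934 0.107 ]
BL [0.6921 0.3153 0.084 ]
BR [0.771  0.1277 0.084 ]
FL [0.5518 0.2559 0.084 ]
FR [0.6263 0.0626 0.084 ]
tl [ 0.4525 -0.2929  0.005 ]
tr [ 0.4421 -0.3311  0.005 ]
bl [ 0.315  -0.2486  0.005 ]
br [ 0.3012 -0.2848  0.005 ]
knobrear [ 0.4228 -0.3027  0.051 ]
knobfront [ 0.3255 -0.2676  0.045 ]
```

```bash
cat >> h.py <<'E'
def plan(s,P,jaw=None):
    """total tool shifts (mm, in tool axes as they stand) and turn about tool x (deg) to bring TCP to P, jaws (z) along heading jaw (deg, mod 180)"""
    R=Ro.from_euler('xyz',s['eef_rot'],degrees=True).as_matrix()
    d=R.T@(np.array(P)-s['position'])*1000
    z=R[:,2];h=np.degrees(np.arctan2(z[1],z[0]))
    out=None
    if jaw is not None:
        dh=(jaw-h+90)%180-90
        out=-dh  # tool x points down: +turn about x lowers the heading
    return d.round(1),'jaw heading %.1f'%h,'turn',out,'tilt',R[:,0].round(4)
E
python3 - <<'E'
from workcell import r
from h import *
s=r.observe();print(r.nose_length,s['time_s'])
print(Ro.from_euler('xyz',s['eef_rot'],degrees=True).as_matrix().round(3))
print(plan(s,[.30,-.33,.25],-18+90)); print(plan(s,[.61,.17,.25],112.5))
cp=r.camera_params('wrist');print(onz(cp,320,240,0), ray(cp,320,240)[0])
E
```

```text
0.008 0.15
[[-0.     0.969  0.246]
 [ 0.002  0.246 -0.969]
 [-1.     0.    -0.002]]
(array([ -42.3,  209.5, -230.7]), 'jaw heading -75.7', 'turn', np.float64(32.25587029054077), 'tilt', array([-2.0e-04,  1.7e-03, -1.0e+00]))
(array([ -41.5,  633. , -639. ]), 'jaw heading -75.7', 'turn', np.float64(-8.24412970945923), 'tilt', array([-2.0e-04,  1.7e-03, -1.0e+00]))
[ 0.11116949 -0.62093467  0.        ] [ 0.23440797 -0.58544728  0.37239223]
```

drive_tool(targets=[-6,36,-34,0,1,-6,36,-34,0,1,-6,36,-34,0,1,-6,36,-34,0,1,-6,36,-34,0,1,-6,36,-34,0,1,-6,36,-34,0,1,0,0,0,-8.2,1])

```text
time_s: 1.15
position: [0.3407, -0.3103, 0.2506]
eef_rot: [87.1, 90.0, 20.0]
ft_force: [-0.2, -0.3, -0.4]
finger_gap: 0.997
```

```bash
python3 - <<'E'
from workcell import r
from h import *
import json
s=r.observe();print(s['position'],s['eef_rot'],s['q'])
cp=r.camera_params('wrist');im=r.grab_frame('wrist');cv2.imwrite('pics/w1.png',im)
json.dump({k:np.array(v).tolist() for k,v in cp.items()},open('w1.json','w'))
print(plan(r.observe(),[.61,.17,.25],112.5))
E
```

```text
[ 0.34074329 -0.31033942  0.25058019] [87.05298578 89.96265438 20.00006843] [-5.03954242e+01 -2.24116154e+00 -1.69389140e+01  7.52897171e+01
  3.51807297e-02  1.06657497e+02]
(array([ 3.000e-01,  4.369e+02, -3.371e+02]), 'jaw heading -66.9', 'turn', np.float64(0.5786208512042776), 'tilt', array([ 2.e-04, -1.e-04, -1.e+00]))
```

View pics/w1.png

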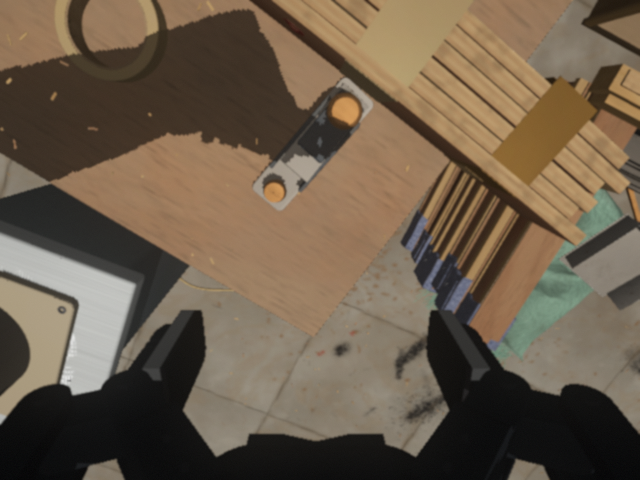

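The plane is in this view, at x 253–373 and y 78–210, with knobs at (346,109) and (275,191). I'll triangulate it against the top view.

```bash
python3 - <<'E'
from h import *
import json
cv2.imwrite('pics/c4.png',cv2.resize(cv2.imread('pics/w1.png')[65:225,235:395],None,fx=4,fy=4,interpolation=cv2.INTER_CUBIC))
E
```

```text
(no output)
```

View pics/c4.png

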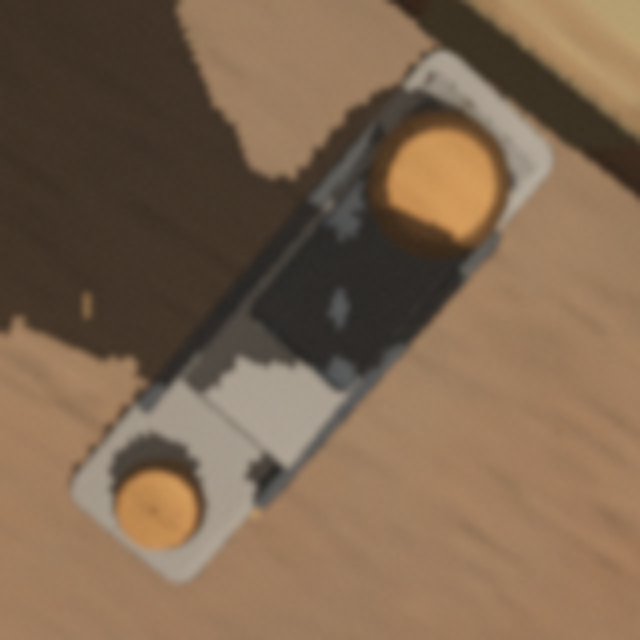

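```bash
python3 - <<'E'
from workcell import r
from h import *
import json
np.set_printoptions(precision=4,suppress=True)
T=r.camera_params('top');W={k:np.array(v) for k,v in json.load(open('w1.json')).items()}
def p(U,V): return (T,(U+.5)/7-.5+400,(V+.5)/7-.5+285)
def w(U,V): return (W,(U+.5)/4-.5+235,(V+.5)/4-.5+65)
for n,a,b in [('tl',(290,62),(437,45)),('tr',(414,97),(555,155)),('bl',(152,499),(70,485)),('br',(273,548),(178,585)),('kr',(362,155),(446,186)),('kf',(245,472),(157,508))]:
    print(n,*tri(p(*a),w(*b)),onz(*w(*b),.004),onz(*p(*a),.004))
E
```

```text
tl [ 0.4548 -0.2931 -0.0017] [np.float64(1.009017474400832), np.float64(1.0090174744007379)] [ 0.4553 -0.2931  0.004 ] [ 0.4535 -0.2915  0.004 ]
tr [ 0.4428 -0.33    0.0114] [np.float64(0.027277440436500416), np.float64(0.027277440436488224)] [ 0.4433 -0.331   0.004 ] [ 0.4432 -0.332   0.004 ]
bl [ 0.3146 -0.2478 -0.0019] [np.float64(0.9274929128149898), np.float64(0.9274929128149392)] [ 0.3169 -0.2478  0.004 ] [ 0.3143 -0.2472  0.004 ]
br [ 0.3005 -0.2855  0.0014] [np.float64(1.540269933697875), np.float64(1.5402699336979833)] [ 0.3025 -0.2845  0.004 ] [ 0.2996 -0.286   0.004 ]
kr [ 0.4242 -0.3065  0.0361] [np.float64(0.9367129456482315), np.float64(0.9367129456482621)] [ 0.4258 -0.3088  0.004 ] [ 0.4242 -0.3149  0.004 ]
kf [ 0.3247 -0.2721  0.0244] [np.float64(0.365450723414282), np.float64(0.3654507234142923)] [ 0.3201 -0.2715  0.004 ] [ 0.3232 -0.2769  0.004 ]
```

drive_tool(targets=[0,45,-35,0.6,0,0,45,-35,0,0,0,45,-35,0,0,0,45,-35,0,0,0,45,-35,0,0,0,45,-35,0,0,0,45,-35,0,0,0,45,-35,0,0], grip_force=40)

```text
time_s: 2.2
position: [0.5697, 0.0824, 0.2499]
eef_rot: [-53.8, 90.0, -122.1]
ft_force: [1.4, -0.9, 0.5]
finger_gap: -0.001
```

```bash
python3 - <<'E'
from workcell import r
from h import *
import json
cp=r.camera_params('wrist');im=r.grab_frame('wrist');cv2.imwrite('pics/w2.png',im)
json.dump({k:np.array(v).tolist() for k,v in cp.items()},open('w2.json','w'))
s=r.observe();print(s['position'],s['q']);print(plan(s,[.606,.175,.25],112.5))
E
```

```text
[0.57303411 0.08795224 0.24945356] [  2.18284665  10.01629776  -3.86672483  75.92002094   0.28480851
 160.21376216]
(array([  0. ,  63.1, -68.4]), 'jaw heading -68.0', 'turn', np.float64(-0.5299310069231637), 'tilt', array([ 0.0032,  0.0051, -1.    ]))
```

View pics/w2.png

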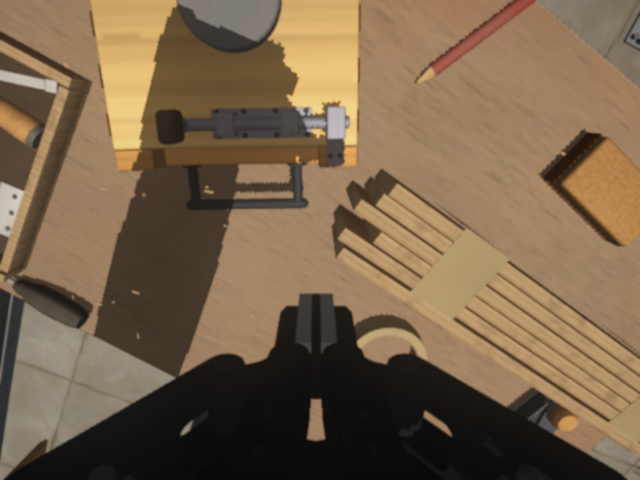

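The wrist view shows the knob at about (170,120), the handle bar ends at (190,205) and (306,203), the staple at (335,120) and the tin at (230,15). I'll refine the unit from this view.

```bash
python3 - <<'E'
from h import *
cv2.imwrite('pics/c5.png',cv2.resize(cv2.imread('pics/w2.png')[90:220,90:370],None,fx=2.8,fy=2.8,interpolation=cv2.INTER_CUBIC))
E
```

```text
(no output)
```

View pics/c5.png

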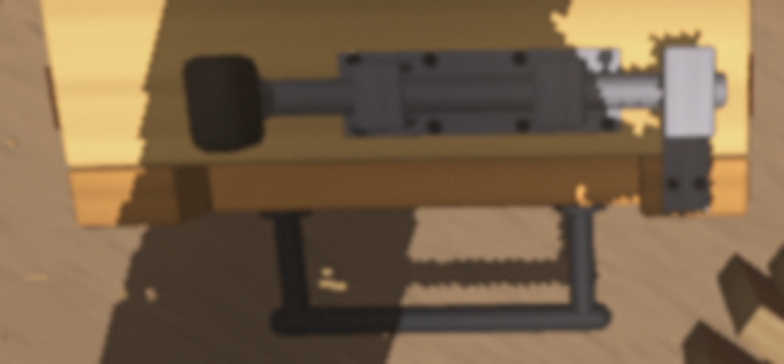

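```bash
python3 - <<'E'
from workcell import r
from h import *
import json
np.set_printoptions(precision=4,suppress=True)
T=r.camera_params('top');W={k:np.array(v) for k,v in json.load(open('w2.json')).items()}
def t(U,V): return (T,(U+.5)/4-.5+160,(V+.5)/4-.5+130)
def w(U,V): return (W,(U+.5)/2.8-.5+90,(V+.5)/2.8-.5+90)
for n,a,b,z in [('hL',(258,512),(280,320),.044),('hR',(450,440),(602,316),.044),('knob',(213,343),(224,103),.122),('frontL',(133,432),(68,168),.084),('frontR',(497,303),(747,157),.084)]:
    print(n,*tri(t(*a),w(*b)),onz(*w(*b),z),onz(*t(*a),z))
E
```

```text
hL [0.5162 0.1935 0.041 ] [np.float64(0.43254392052682433), np.float64(0.4325439205268496)] [0.5173 0.1933 0.044 ] [0.5158 0.1925 0.044 ]
hR [0.5593 0.0894 0.0408] [np.float64(0.5250341523810959), np.float64(0.5250341523810852)] [0.5603 0.0891 0.044 ] [0.5587 0.0896 0.044 ]
knob [0.5945 0.2076 0.1179] [np.float64(0.1751859831077908), np.float64(0.17518598310779043)] [0.5951 0.2061 0.122 ] [0.5937 0.2069 0.122 ]
frontL [0.5524 0.2557 0.0842] [np.float64(1.4884151833863548), np.float64(1.4884151833862285)] [0.5529 0.2573 0.084 ] [0.5518 0.2543 0.084 ]
frontR [0.6306 0.0661 0.0668] [np.float64(0.9209655584393444), np.float64(0.9209655584394272)] [0.6308 0.0691 0.084 ] [0.6274 0.0642 0.084 ]
```

drive_tool(targets=[0,0,0,-10.5,0,0,0,0,-10.5,0,0,0,0,-10.5,0,0,0,0,-10.5,0,0,0,0,-10.5,0,0,0,0,-10.5,0,0,0,0,-10.5,0,0,0,0,-10.5,0])

```text
time_s: 3.25
position: [0.5687, 0.0804, 0.2497]
eef_rot: [169.6, 89.9, -174.3]
ft_force: [0.5, -0.0, 0.2]
finger_gap: -0.001
```

```bash
python3 - <<'E'
from workcell import r
from h import *
s=r.observe();print(s['position'],s['q']);print(plan(s,[.604,.183,.17],22.5))
E
```

```text
[0.56869093 0.08041804 0.24970989] [ 1.60283471e+00  9.65874589e+00 -4.26278017e+00  7.61305365e+01
 -3.70677609e-03  7.55572756e+01]
(array([79.7, 88.8, 62.4]), 'jaw heading 16.0', 'turn', np.float64(-6.454434949980012), 'tilt', array([-9.e-04, -1.e-04, -1.e+00]))
```

drive_tool(targets=[0,0,0,-6.5,0,10,20,18,0,0,10,20,18,0,0,20,20,18,0,0,20,21,18,0,0,20,0,0,0,0,0,0,0,0,0,0,0,0,0,0])

```text
time_s: 4.25
position: [0.605, 0.1829, 0.1707]
eef_rot: [-20.5, 90.0, 1.8]
ft_force: [-0.1, 0.0, -0.1]
finger_gap: -0.002
```

```bash
python3 - <<'E'
from workcell import r
from h import *
s=r.observe();print(s['position'],s['q'][5]);print(plan(s,[.604,.183,.125],22.5))
cp=r.camera_params('wrist');cv2.imwrite('pics/w3.png',r.grab_frame('wrist'))
print(proj(cp,[.594,.2068,.134]))
E
```

```text
[0.60497048 0.18289176 0.17069331] 78.69447316316203
(array([45.7,  0.5, -0.9]), 'jaw heading 22.3', 'turn', np.float64(-0.22964786906469215), 'tilt', array([ 3.e-04,  0.e+00, -1.e+00]))
[309.93363408 212.35449488]
```

View pics/w3.png

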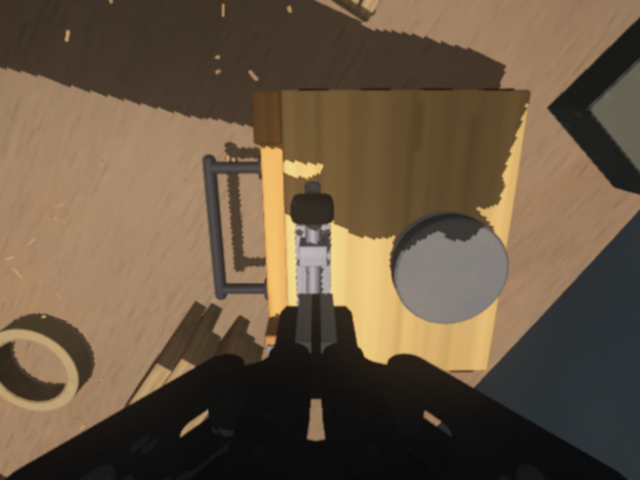

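The knob top is at (312,208) against a predicted (310,212), in line with the fingers at (316,310). Lowering now, then pushing.

drive_tool(targets=[15,0,0,0,0,15,0,0,0,0,15,0,0,0,0,0,0,0,0,0,0,6,0,0,0,0,8,0,0,0,0,8,0,0,0,0,8,0,0,0])

```text
time_s: 5.3
position: [0.5932, 0.212, 0.1256]
eef_rot: [-4.1, 90.0, 18.3]
ft_force: [0.3, -0.1, -0.5]
finger_gap: -0.002
```

drive_tool(targets=[0,5,0,0,0,0,5,0,0,0,0,2,0,0,0,0,2,0,0,0,0,1,0,0,0,0,0,0,0,0,0,0,0,0,0,0,0,0,0,0])

```text
time_s: 6.3
position: [0.5876, 0.225, 0.1252]
eef_rot: [-75.1, 90.0, -52.8]
ft_force: [0.4, 0.7, 0.6]
finger_gap: -0.004
```

```bash
python3 - <<'E'
from workcell import r
from h import *
s=r.observe();print(s['position'],s['ft_force'])
T=r.camera_params('top');a=r.grab_frame('top');b=r.grab_frame('wrist')
print(proj(T,[.5787,.2438,.122]))
cv2.imwrite('pics/t4.png',np.hstack([cv2.resize(a[130:270,160:300],(400,400)),cv2.resize(b[100:300,220:420],(400,400))]))
E
```

```text
[0.58761686 0.22495215 0.12522387] [0.35921848 0.69674184 0.59786762]
[194.60124329 222.01954794]
```

View pics/t4.png

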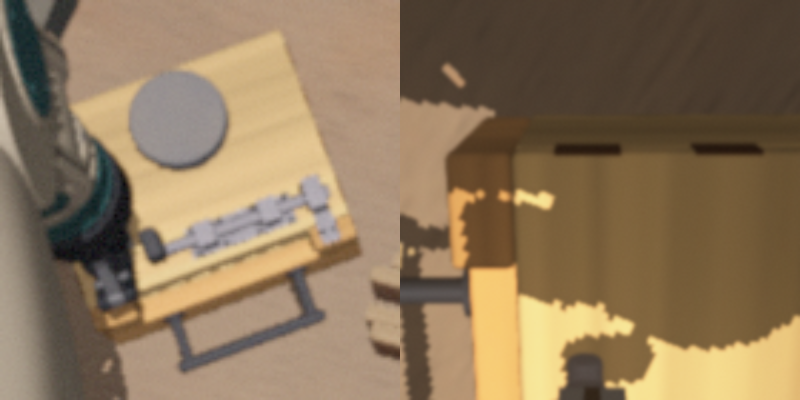

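```bash
python3 - <<'E'
from workcell import r
from h import *
s=r.observe();T=r.camera_params('top')
print(T['tvec'],ray(T,300,200)[0],proj(T,s['position']),proj(T,s['position']+[0,0,.1]),proj(T,[.594,.2068,.122]))
b=r.grab_frame('wrist');cp=r.camera_params('wrist');print(proj(cp,s['position']),proj(cp,[.594,.2068,.134]),proj(cp,[.5787,.2438,.134]))
cv2.imwrite('pics/w4.png',b);cv2.imwrite('pics/s4.png',cv2.resize(r.grab_frame('scene')[200:330,140:310],None,fx=4,fy=4))
E
```

```text
[-0.04372664  0.57397985  1.09970233] [ 0.38959647 -0.01039641  1.17848063] [203.62628555 217.73790523] [192.40009442 207.48735826] [212.94431143 215.23995066]
[311.4405261 287.13474  ] [309.19864613 333.24986479] [308.5992673  252.29619195]
```

View pics/w4.png

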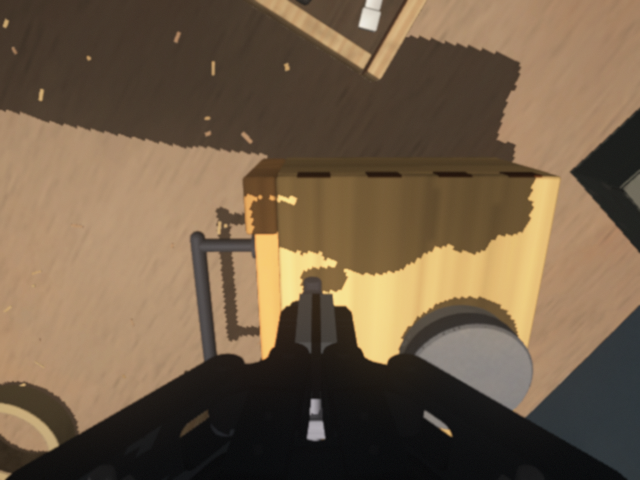

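View pics/s4.png

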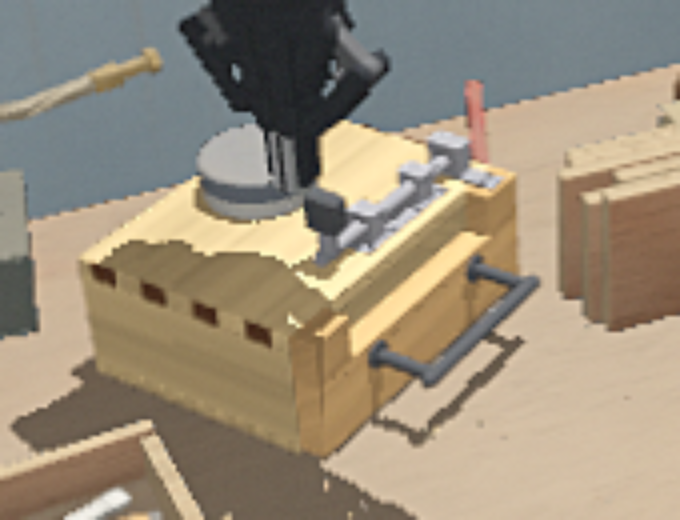

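```bash
python3 - <<'E'
from workcell import r
from h import *
s=r.observe();print(s['position'],s['time_s'],s['joint_vel'].round(2))
for n in('top','scene'):
    cp=r.camera_params(n);im=r.grab_frame(n)
    R=Ro.from_euler('xyz',s['eef_rot'],degrees=True).as_matrix()
    for k,c in ((-.065,(255,0,0)),(-.011,(0,255,0)),(.008,(0,0,255))):
        q=proj(cp,s['position']+k*R[:,0]);print(n,k,q);cv2.circle(im,tuple(int(x) for x in q.round()),1,c,-1)
    for P in ([.594,.2068,.134],[.5787,.2438,.134]): print(proj(cp,P))
    u,v=proj(cp,s['position']).astype(int)
    cv2.imwrite(f'pics/{n}5.png',cv2.resize(im[v-75:v+75,u-75:u+75],(600,600),interpolation=cv2.INTER_NEAREST))
E
```

```text
[0.58760084 0.22504608 0.12522881] 6.5 [ 0.04 -0.   -0.03 -0.04 -0.12  0.11]
top -0.065 [196.55589872 211.2978148 ]
top -0.011 [202.47351821 216.69867553]
top 0.008 [204.41907496 218.47334779]
[211.81212666 214.08587595]
[193.26608774 220.93918795]
scene -0.065 [212.76415083 229.0195523 ]
scene -0.011 [214.89409849 250.15803893]
scene 0.008 [215.62696666 257.32885262]
[220.71618243 247.11553924]
[209.44627301 255.57636357]
```

View pics/top5.png

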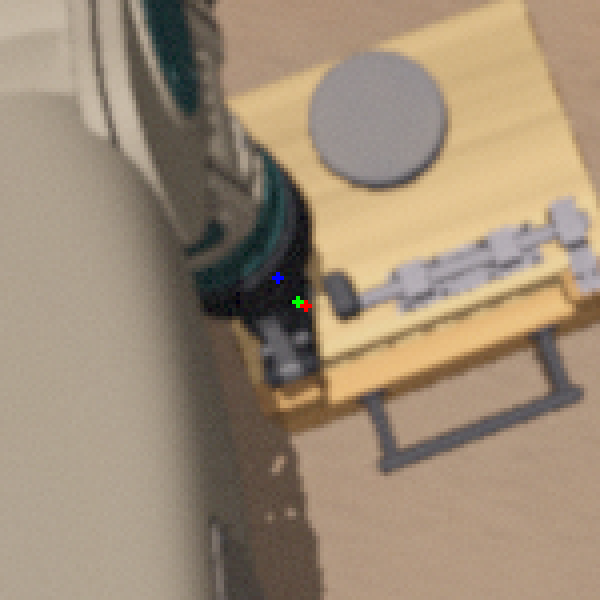

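View pics/scene5.png

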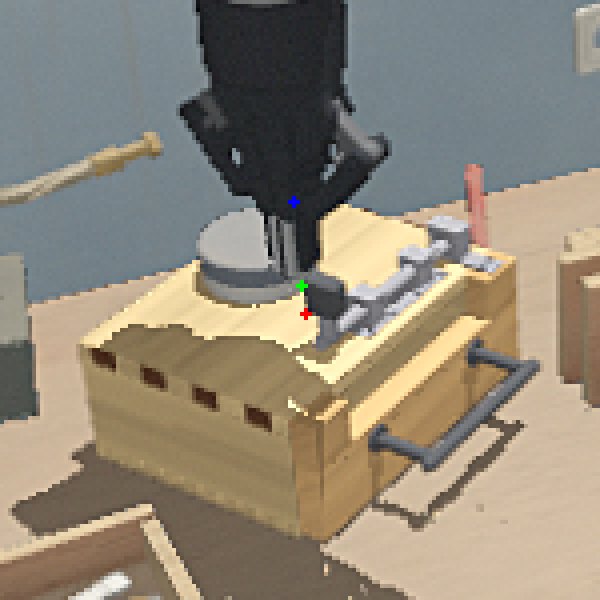

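```bash
python3 - <<'E'
from workcell import r
from h import *
s=r.observe()
S=r.camera_params('scene');W=r.camera_params('wrist')
print(ray(S,300,200)[0],ray(W,300,200)[0])
u,v=140+0,182
print('tip tri',tri((S,140+290/4,182+276/4),(W,316,295)))
# unit frame transform for cameras
R=Ro.from_euler('z',22.5,degrees=True).as_matrix();O=np.array([.661,.193,0])
print('scene cam unit',R.T@(ray(S,0,0)[0]-O), 'tcp unit',R.T@(s['position']-O))
b=r.grab_frame('scene');cv2.imwrite('pics/s6.png',cv2.resize(b[220:280,185:265],(800,600),interpolation=cv2.INTER_CUBIC))
b=r.grab_frame('wrist');cv2.imwrite('pics/w6.png',cv2.resize(b[260:360,260:380],(720,600),interpolation=cv2.INTER_CUBIC))
E
```

```text
[-0.21250323  0.6205972   0.69522769] [0.55874516 0.30002045 0.29029871]
tip tri (array([0.58919538, 0.22872252, 0.13567939]), [np.float64(1.5686875539272425), np.float64(1.568687553927111)])
scene cam unit [-0.64337739  0.72932351  0.69522769] tcp unit [-0.05556693  0.05772734  0.12521384]
```

View pics/s6.png

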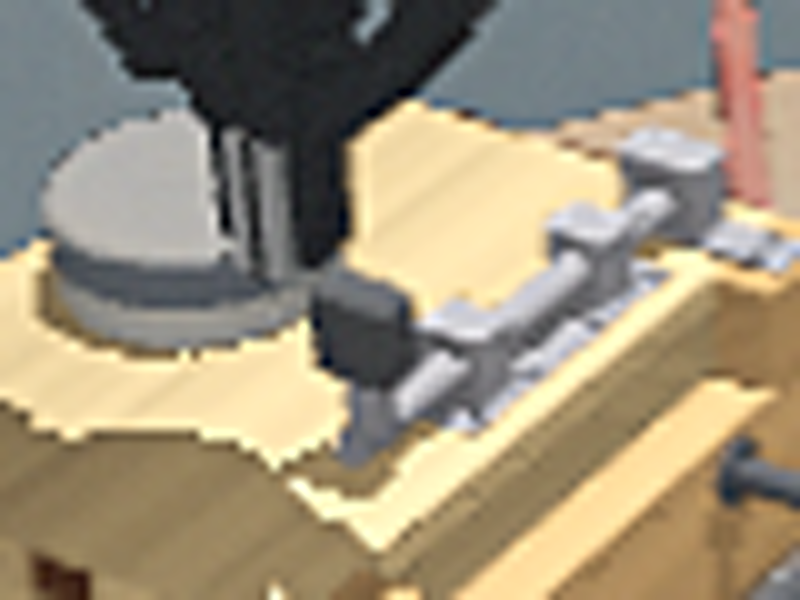

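View pics/w6.png

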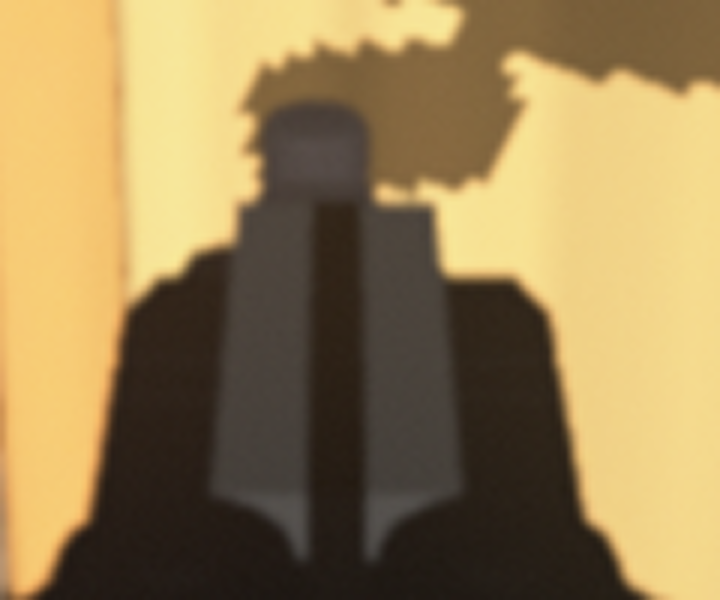

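```bash
python3 - <<'E'
from workcell import r
from h import *
s=r.observe();W=r.camera_params('wrist')
R=Ro.from_euler('xyz',s['eef_rot'],degrees=True).as_matrix()
for k in (-.03,-.02,-.015,-.01,0,.008,.02): print(k,[proj(W,s['position']+k*R[:,0]+o*R[:,1]).round(1) for o in (-.011,0,.011)])
print(s['finger_gap'],s['q'])
E
```

```text
-0.03 [array([310.8, 344.4]), array([310.7, 320.6]), array([310.6, 295.5])]
-0.02 [array([311. , 330.9]), array([311. , 308.1]), array([310.9, 284.3])]
-0.015 [array([311.2, 324.7]), array([311.1, 302.4]), array([311. , 279.1])]
-0.01 [array([311.3, 318.8]), array([311.2, 297. ]), array([311.1, 274.3])]
0 [array([311.5, 308. ]), array([311.4, 287.1]), array([311.4, 265.3])]
0.008 [array([311.7, 300.1]), array([311.6, 279.8]), array([311.5, 258.8])]
0.02 [array([311.9, 289.3]), array([311.8, 270. ]), array([311.8, 250. ])]
-0.0003225301388706191 [ 1.50766710e+01  1.92500556e+01 -7.21882831e+00  6.35308802e+01
  7.40490313e-05  8.27216971e+01]
```

The knob has not moved. It still stands at its starting pixel and the fingertips appear above and behind it. So the tip may be higher than the nominal value, and I'll go back and measure the real fingertip in two views.

drive_tool(targets=[-15,0,0,0,0,-15,0,0,0,0,0,-15,0,0,0,0,-15,0,0,0,0,-15,0,0,0,0,0,0,0,0,0,0,0,0,0,0,0,0,0,0])

```text
time_s: 7.7
position: [0.6044, 0.1837, 0.155]
eef_rot: [146.9, 90.0, 169.3]
ft_force: [0.0, -0.0, 0.2]
finger_gap: -0.002
```

```bash
python3 - <<'E'
from workcell import r
from h import *
s=r.observe();S=r.camera_params('scene')
R=Ro.from_euler('xyz',s['eef_rot'],degrees=True).as_matrix()
print(s['position'])
for k in (-.065,-.03,-.011,0,.008): print(k,proj(S,s['position']+k*R[:,0]))
W=r.camera_params('wrist')
b=r.grab_frame('scene');cv2.imwrite('pics/s7.png',cv2.resize(b[200:280,180:280],(800,640)[0:2],interpolation=cv2.INTER_CUBIC)[:600])
b=r.grab_frame('wrist');cv2.imwrite('pics/w7.png',b)
t=r.grab_frame('top');cv2.imwrite('pics/t7.png',cv2.resize(t[150:270,150:310],(800,600)))
E
```

```text
[0.60440196 0.18371683 0.15499063]
-0.065 [224.47456304 208.49446735]
-0.03 [225.6195099  222.43217163]
-0.011 [226.23207169 229.80503763]
0 [226.58378922 234.01263815]
0.008 [226.83822979 237.04500389]
```

View pics/s7.png

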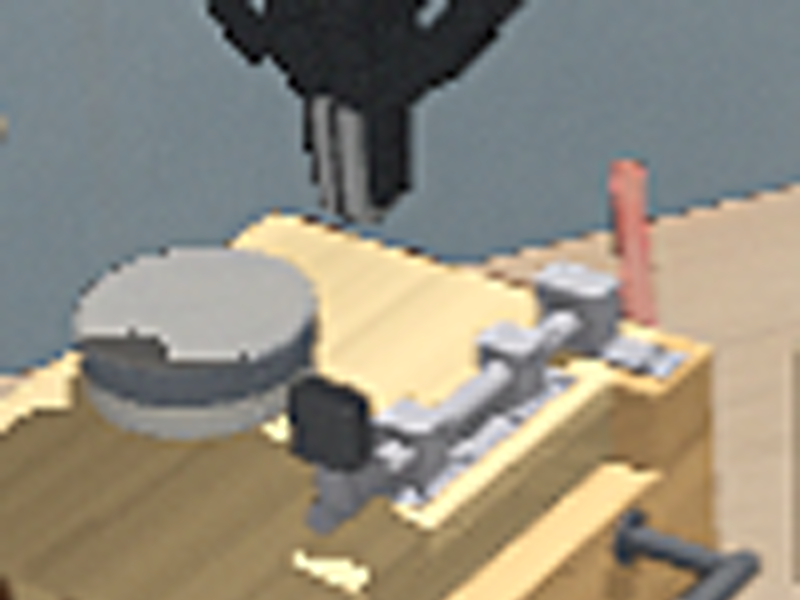

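View pics/w7.png

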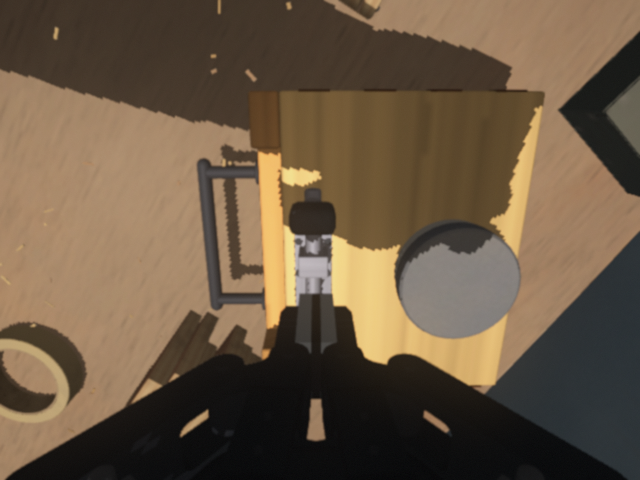

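View pics/t7.png

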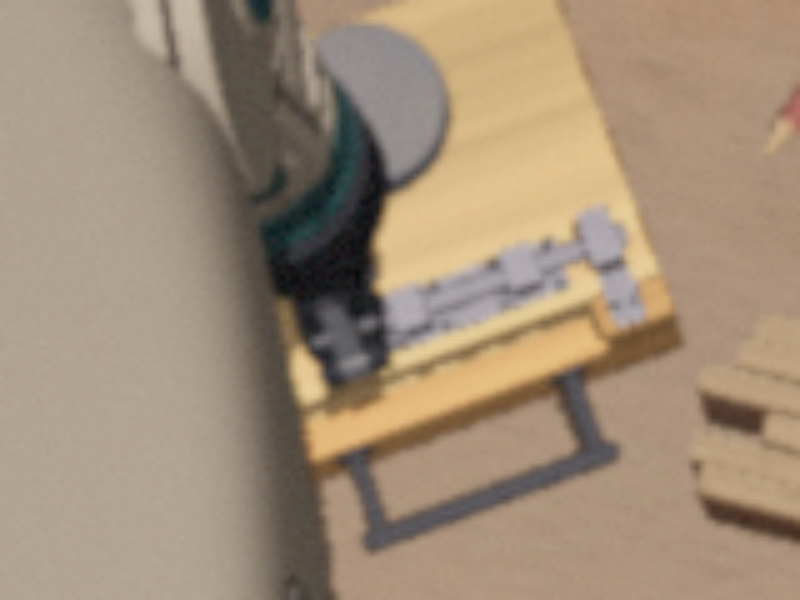

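```bash
python3 - <<'E'
from workcell import r
from h import *
s=r.observe();S=r.camera_params('scene');W=r.camera_params('wrist')
R=Ro.from_euler('xyz',s['eef_rot'],degrees=True).as_matrix()
for w in ((315.8,294.2),):
  X,e=tri((S,224.4,226.9),(W,*w));print(X,e,'tool axes',(R.T@(X-s['position'])*1000).round(1))
C=ray(W,0,0)[0];print('cam in tool mm',R.T@(C-s['position'])*1000, 'pos',s['position'])
# check camera vs known: knob top, tin, handle ends in wrist image
for n,P in dict(hL=[.5165,.193,.042],hR=[.559,.0893,.042],knob=[.594,.2068,.122],).items(): print(n,proj(W,P))
E
```

```text
[0.60372718 0.18927927 0.17506832] [np.float64(1.193763093120698), np.float64(1.1937630931206873)] tool axes [-19.9   5.3   1.3]
cam in tool mm [-165.07427265   80.29451638    1.85299388] pos [0.60450523 0.18384548 0.15519688]
hL [203.43809539 163.1519003 ]
hR [215.73624612 303.92342369]
knob [310.12345064 216.03906819]
```

drive_tool(targets=[0,-10,0,0,0,15,0,0,0,0,15,0,0,0,0,8,0,0,0,0,5,0,0,0,0,5,0,0,0,0,4,0,0,0,0,0,0,0,0,0])

```text
time_s: 8.85
position: [0.6084, 0.1742, 0.1031]
eef_rot: [164.6, 90.0, -173.1]
ft_force: [0.1, -0.2, 0.2]
finger_gap: 0.001
```

```bash
python3 - <<'E'
from workcell import r
from h import *
s=r.observe();print(s['position'],s['ft_force'])
b=r.grab_frame('scene');cv2.imwrite('pics/s8.png',cv2.resize(b[200:280,180:280],(800,640)[0:2],interpolation=cv2.INTER_CUBIC)[:600])
E
```

```text
[0.60837245 0.17423242 0.10305126] [ 0.11388957 -0.23224406  0.15417858]
```

View pics/s8.png

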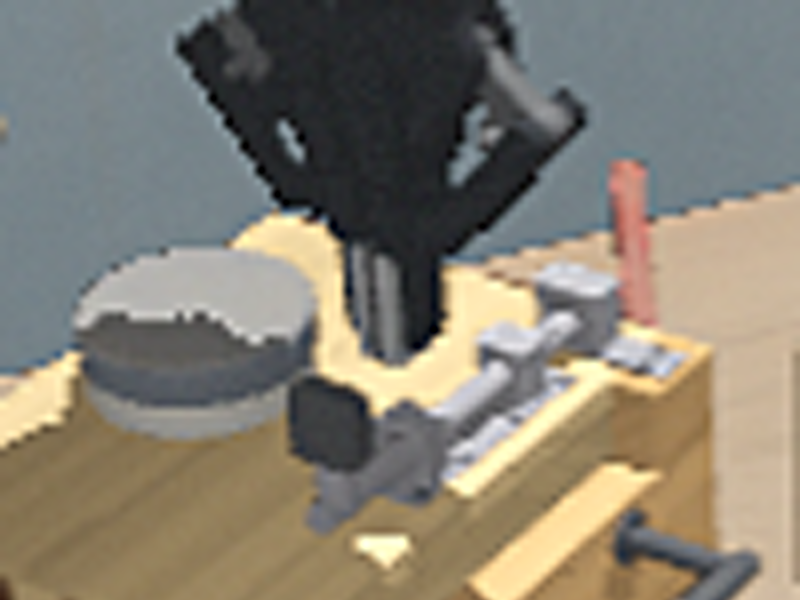

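```bash
python3 - <<'E'
from workcell import r
from h import *
s=r.observe();S=r.camera_params('scene')
C,d=ray(S,180+390/8,200+358/8)
for y in (0,.011):
  P=s['position'][:2]+y*np.array([-.383,.924]); t=((P-C[:2])@d[:2])/(d[:2]@d[:2]);print(C+t*d, P)
for z in (.1,.11,.12,.13):print(z,[proj(S,[*(s['position'][:2]+y*np.array([-.383,.924])-.007*np.array([.924,.383])),z]).round(1) for y in(-.011,.0,.011)])
E
```

```text
[0.61023306 0.17732373 0.12107455] [0.60856024 0.17421888]
[0.60272374 0.1813696  0.12631499] [0.60434724 0.18438288]
0.1 [array([236.1, 250.9]), array([233.3, 253.1]), array([230.5, 255.3])]
0.11 [array([235.8, 247.3]), array([233. , 249.5]), array([230.2, 251.7])]
0.12 [array([235.6, 243.6]), array([232.8, 245.8]), array([229.9, 248. ])]
0.13 [array([235.3, 240. ]), array([232.5, 242.1]), array([229.6, 244.3])]
```

drive_tool(targets=[5,0,0,0,0,4,0,0,0,0,3,0,0,0,0,0,0,0,0,0,0,0,0,0,0,0,0,0,0,0,0,0,0,0,0,0,0,0,0,0])

```text
time_s: 9.9
position: [0.6086, 0.1742, 0.0913]
eef_rot: [-7.9, 90.0, 14.5]
ft_force: [-0.4, -0.2, -0.1]
finger_gap: 0.002
```

```bash
python3 - <<'E'
from workcell import r
from h import *
s=r.observe();print(s['position'],s['ft_force'])
S=r.camera_params('scene')
for z in (.09,.1,.107,.11,.12,.13):print(z,[proj(S,[*(s['position'][:2]+y*np.array([-.383,.924])-.007*np.array([.924,.383])),z]).round(1) for y in(-.011,.0,.011)])
b=r.grab_frame('scene');cv2.imwrite('pics/s9.png',cv2.resize(b[220:280,190:270],(800,600),interpolation=cv2.INTER_CUBIC))
b=r.grab_frame('wrist');cv2.imwrite('pics/w9.png',b)
E
```

```text
[0.60856059 0.17419772 0.09129829] [-0.36880143 -0.222349   -0.08032688]
0.09 [array([236.4, 254.4]), array([233.6, 256.7]), array([230.8, 258.9])]
0.1 [array([236.1, 250.9]), array([233.3, 253.1]), array([230.5, 255.3])]
0.107 [array([235.9, 248.4]), array([233.1, 250.6]), array([230.3, 252.8])]
0.11 [array([235.9, 247.3]), array([233.1, 249.5]), array([230.2, 251.7])]
0.12 [array([235.6, 243.6]), array([232.8, 245.8]), array([229.9, 248. ])]
0.13 [array([235.3, 240. ]), array([232.5, 242.1]), array([229.6, 244.3])]
```

View pics/s9.png

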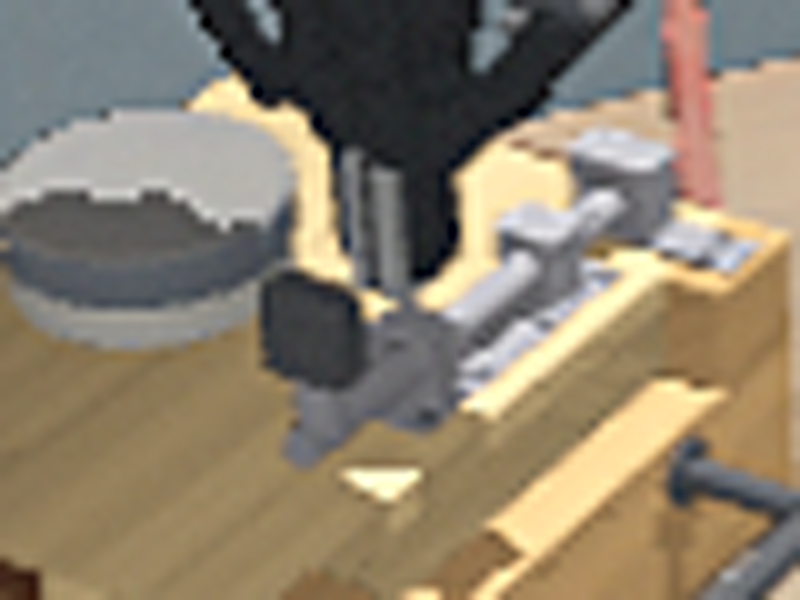

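View pics/w9.png

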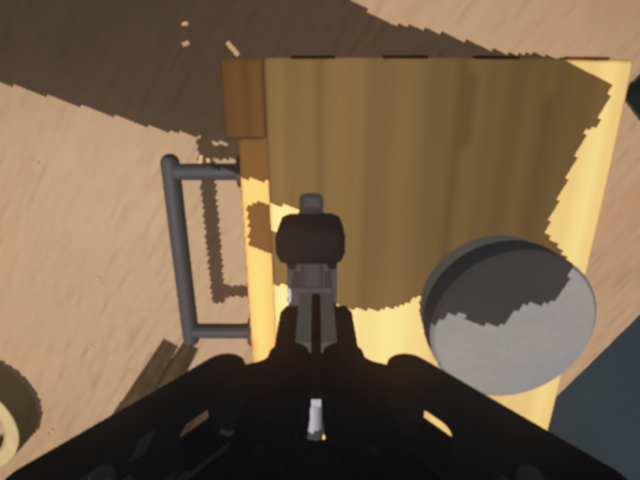

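The tip is now at about 0.113 m, just above the guides and level with the knob. That puts it roughly 22 mm behind the reported TCP, against a nominal 8 mm ahead. Pushing now.

drive_tool(targets=[0,6,0,0,0,0,6,0,0,0,0,6,0,0,0,0,6,0,0,0,0,6,0,0,0,0,5,0,0,0,0,0,0,0,0,0,0,0,0,0])

```text
time_s: 11.0
position: [0.595, 0.2072, 0.0912]
eef_rot: [80.8, 89.9, 103.2]
ft_force: [0.3, -0.2, -0.5]
finger_gap: -0.002
```

```bash
python3 - <<'E'
from workcell import r
from h import *
s=r.observe();print(s['position'],s['ft_force'])
b=r.grab_frame('scene');cv2.imwrite('pics/s10.png',cv2.resize(b[220:280,190:270],(800,600),interpolation=cv2.INTER_CUBIC))
b=r.grab_frame('wrist');cv2.imwrite('pics/w10.png',b)
E
```

```text
[0.59499612 0.20721515 0.0912212 ] [ 0.26735862 -0.16994697 -0.52885045]
```

View pics/s10.png

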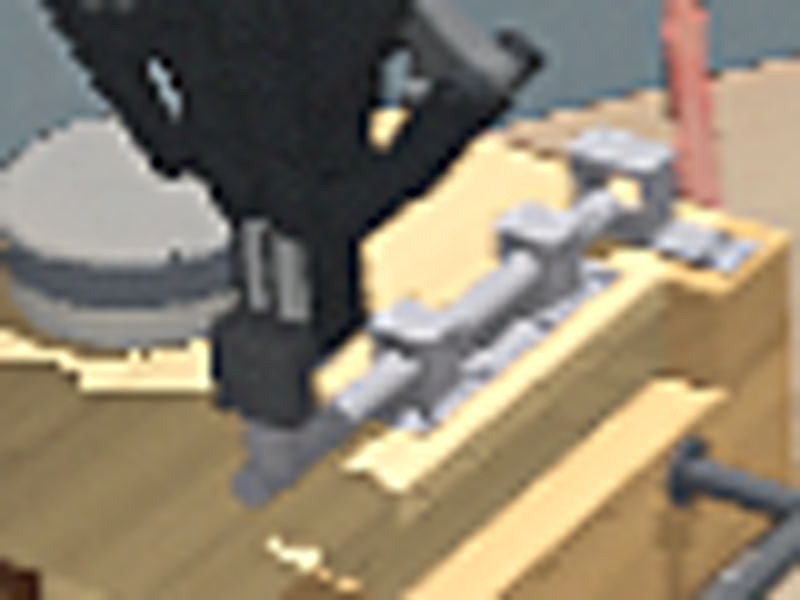

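View pics/w10.png

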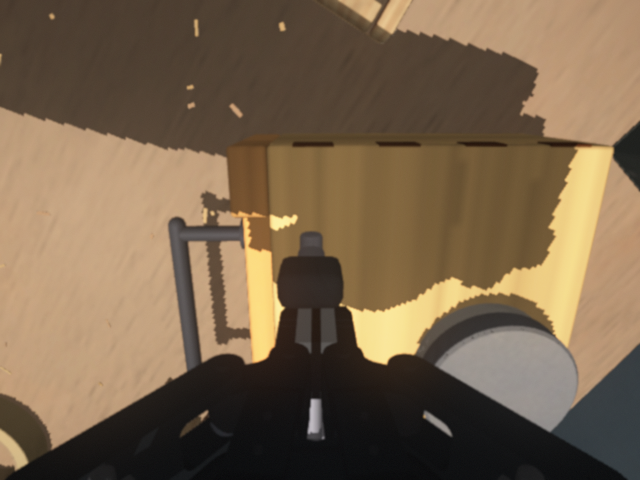

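The knob moved about 17 mm and the rod tip is leaving the staple. I'll push on.

drive_tool(targets=[0,6,0,0,0,0,5,0,0,0,0,4,0,0,0,0,2,0,0,0,0,2,0,0,0,0,2,0,0,0,0,0,0,0,0,0,0,0,0,0])

```text
time_s: 12.1
position: [0.5877, 0.2249, 0.0913]
eef_rot: [-89.5, 89.9, -67.2]
ft_force: [1.9, -4.8, -0.5]
finger_gap: 0.003
```

```bash
python3 - <<'E'
from workcell import r
from h import *
s=r.observe();print(s['position'],s['ft_force'])
b=r.grab_frame('scene');cv2.imwrite('pics/s11.png',cv2.resize(b[220:280,190:270],(800,600),interpolation=cv2.INTER_CUBIC))
S=r.camera_params('scene')
for d in (30,36,40):
  P=np.array([.594,.2068])+d/1000*np.array([-.383,.924]);q=proj(S,[*P,.122]);print(d,(q-[190,220]+.5)*10)
E
```

```text
[0.58773933 0.22486084 0.09126319] [ 1.8567189  -4.7964113  -0.54136236]
30 [233.21872736 384.71091736]
36 [216.16999708 397.75010987]
40 [204.72547106 406.50452375]
```

View pics/s11.png

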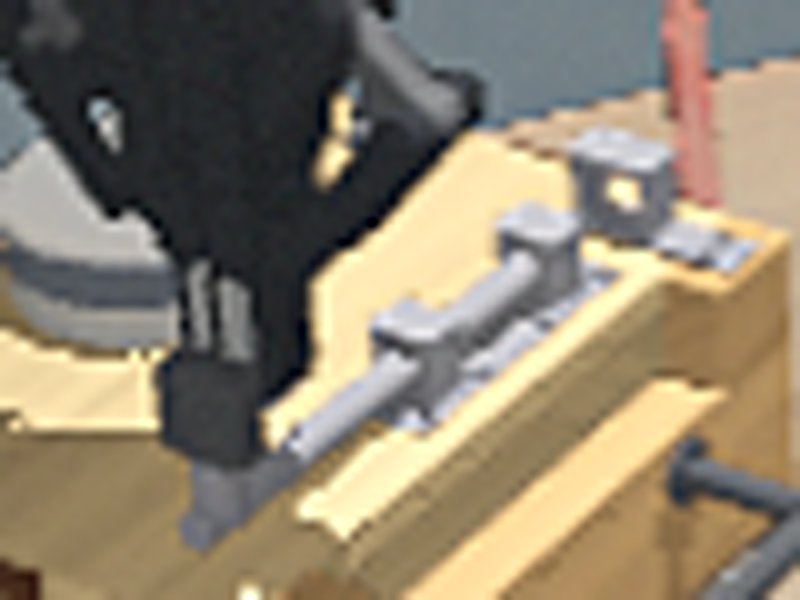

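The knob is at (212,408), which is about 38–39 mm drawn. The force rise to 5 N suggests the stop, and the rod has left the staple. I'll back off, rise and go over the handle.

drive_tool(targets=[0,-8,0,0,0,-25,0,0,0,0,-25,0,0,0,0,0,-12,-19.5,0,0.4,0,-12,-19.5,0,0.4,0,-13,-19.5,0,0.4,0,-13,-20,0,0.4,0,0,0,0,0.4])

```text
time_s: 13.15
position: [0.5354, 0.1421, 0.1411]
eef_rot: [112.0, 89.9, 134.3]
ft_force: [-0.3, 0.4, -0.4]
finger_gap: 0.402
```

drive_tool(targets=[0,0,0,0,0.4,0,0,0,0,0.4,10,0,0,0,0.4,10,0,0,0,0.4,0,0,0,0,0.4,0,0,0,0,0.4,0,0,0,0,0.4,0,0,0,0,0.4])

```text
time_s: 14.15
position: [0.537, 0.1425, 0.1216]
eef_rot: [-14.7, 90.0, 7.7]
ft_force: [-0.5, -0.2, 1.0]
finger_gap: 0.4
```

```bash
python3 - <<'E'
from workcell import r
from h import *
s=r.observe();print(s['position'],s['ft_force'],s['finger_gap']);print(plan(s,[.5378,.1412,.12],22.5))
b=r.grab_frame('scene');cv2.imwrite('pics/s12.png',cv2.resize(b[200:320,180:300],(600,600),interpolation=cv2.INTER_CUBIC))
W=r.camera_params('wrist');b=r.grab_frame('wrist');cv2.imwrite('pics/w12.png',b)
print(proj(W,[.5165,.193,.042]),proj(W,[.559,.0893,.042]))
b=r.grab_frame('top');cv2.imwrite('pics/t12.png',cv2.resize(b[130:270,160:300],(600,600),interpolation=cv2.INTER_CUBIC))
E
```

```text
[0.53697946 0.14251548 0.12160279] [-0.50339428 -0.21637578  1.02776112] 0.40032636014429773
(array([ 1.6, -1.5,  0.3]), 'jaw heading 22.3', 'turn', np.float64(-0.15070614720613662), 'tilt', array([ 8.e-04,  1.e-04, -1.e+00]))
[312.97635638 150.30298247] [312.98350779 311.28458007]
```

View pics/s12.png

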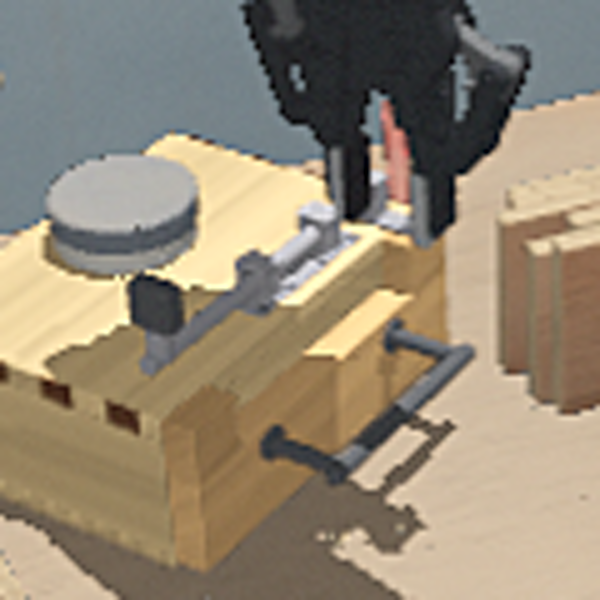

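View pics/w12.png

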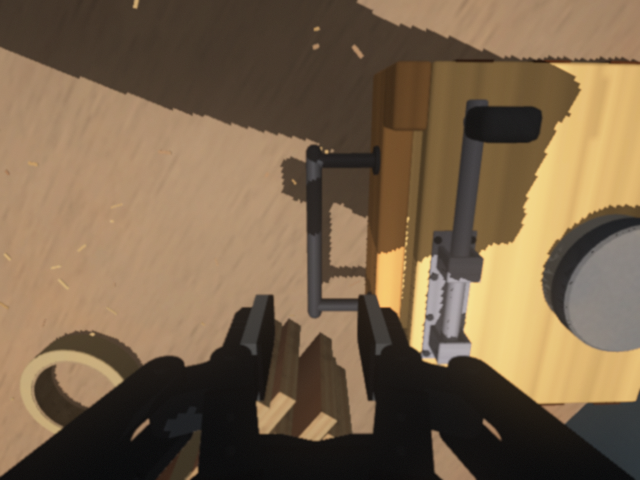

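View pics/t12.png

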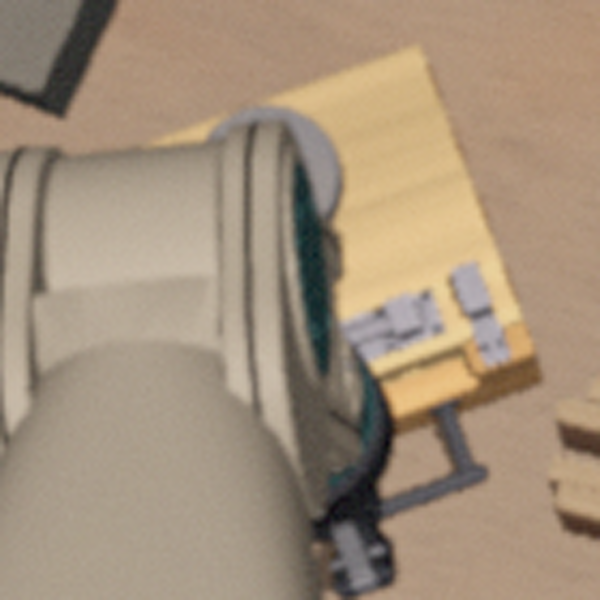

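The jaws straddle the bar, which is at u=313 with the jaw mid at 315. The knob is fully drawn and the staple empty. Descending.

drive_tool(targets=[20,-1,0,0,0.4,20,0,0,0,0.4,15,0,0,0,0.4,15,0,0,0,0.4,10,0,0,0,0.4,10,0,0,0,0.4,0,0,0,0,0.4,0,0,0,0,0.4])

```text
time_s: 15.3
position: [0.5374, 0.1416, 0.0316]
eef_rot: [-14.7, 90.0, 7.7]
ft_force: [-0.3, 0.0, -0.5]
finger_gap: 0.401
```

```bash
python3 - <<'E'
from workcell import r
from h import *
s=r.observe();print(s['position'],s['ft_force'],s['finger_gap']);print(plan(s,[.5378,.1412,.012],22.5))
b=r.grab_frame('scene');cv2.imwrite('pics/s13.png',cv2.resize(b[200:320,180:300],(600,600),interpolation=cv2.INTER_CUBIC))
W=r.camera_params('wrist');b=r.grab_frame('wrist');cv2.imwrite('pics/w13.png',b)
E
```

```text
[0.53744272 0.14162661 0.03156967] [-0.27653205  0.02503642 -0.49181861] 0.40062677636688626
(array([19.6, -0.5,  0.2]), 'jaw heading 22.4', 'turn', np.float64(-0.14606969062201358), 'tilt', array([ 7.e-04,  1.e-04, -1.e+00]))
```

View pics/s13.png

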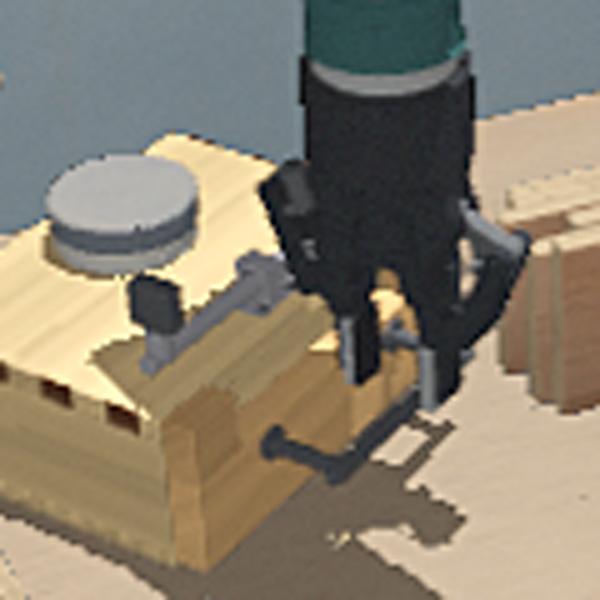

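View pics/w13.png

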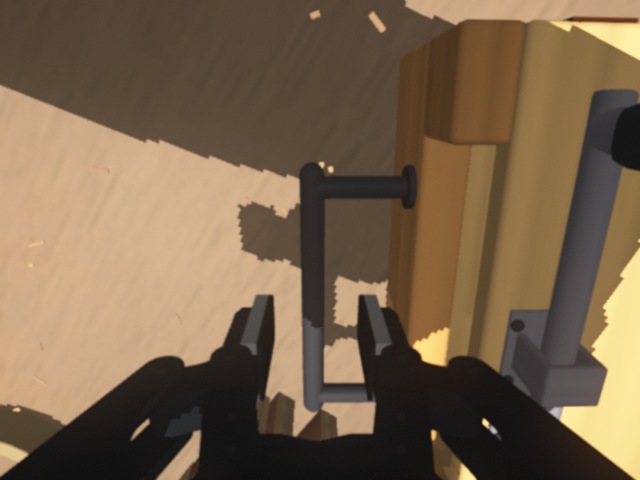

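drive_tool(targets=[8,0,0,0,0.4,8,0,0,0,0.4,5,0,0,0,0.4,0,0,0,0,0.4,0,0,0,0,0,0,0,0,0,0,0,0,0,0,0,0,0,0,0,0], grip_force=40)

```text
time_s: 16.4
position: [0.5363, 0.1412, 0.0104]
eef_rot: [-169.9, 89.9, -147.6]
ft_force: [-3.7, -1.8, 5.3]
finger_gap: 0.095
```

```bash
python3 - <<'E'
from workcell import r
from h import *
s=r.observe();print(s['position'],s['ft_force'],s['finger_gap'],s['q'])
b=r.grab_frame('scene');cv2.imwrite('pics/s14.png',cv2.resize(b[220:310,210:300],(600,600),interpolation=cv2.INTER_CUBIC))
b=r.grab_frame('wrist');cv2.imwrite('pics/w14.png',b)
E
```

```text
[0.53625311 0.14122688 0.01037225] [-3.69074753 -1.79404994  5.33968092] 0.0949372207947259 [ 8.09488101e+00  1.91996091e+01 -2.33099006e+01  4.75676580e+01
 -3.49214143e-02  7.57405433e+01]
```

View pics/s14.png

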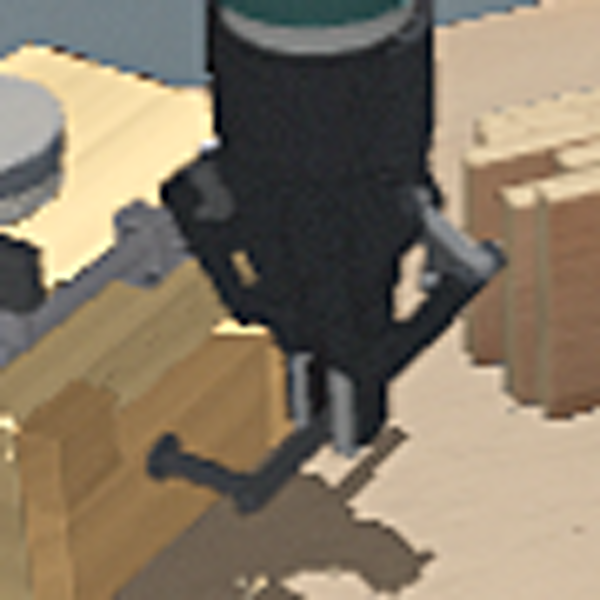

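View pics/w14.png

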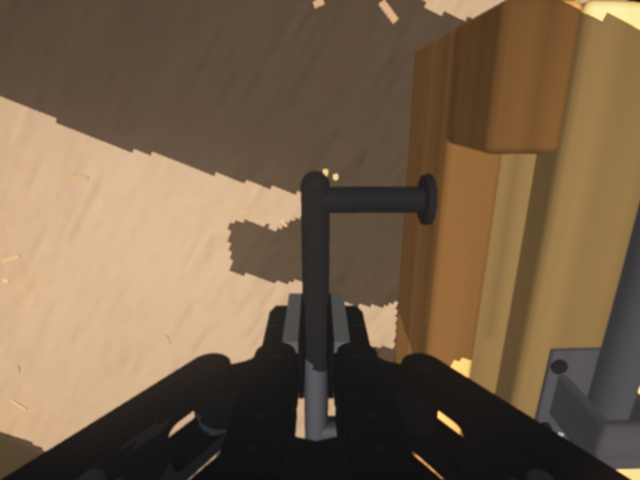

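The bar is gripped between the pads, at a gap of about 8–10 mm. Pulling the drawer.

drive_tool(targets=[0,0,-10,0,0,0,0,-18,0,0,0,0,-20,0,0,0,0,-20,0,0,0,0,-20,0,0,0,0,-18,0,0,0,0,-12,0,0,0,0,-6,0,0])

```text
time_s: 17.5
position: [0.4226, 0.094, 0.0105]
eef_rot: [-40.2, 89.9, -17.9]
ft_force: [3.3, -1.3, -3.8]
finger_gap: 0.094
```

drive_tool(targets=[0,0,-2,0,0,0,0,-2,0,0,0,0,-1,0,0,0,0,-1,0,0,0,0,0,0,0,0,0,0,0,0,0,0,0,0,0,0,0,0,0,0])

```text
time_s: 18.5
position: [0.4174, 0.0918, 0.0104]
eef_rot: [-69.4, 89.9, -47.0]
ft_force: [3.6, -2.9, -0.6]
finger_gap: 0.093
```

```bash
python3 - <<'E'
from workcell import r
from h import *
s=r.observe();print(s['position'],s['ft_force'],s['finger_gap'],(s['position'][:2]-[.5368,.1413])@np.array([.924,.383]))
b=r.grab_frame('scene');cv2.imwrite('pics/s15.png',cv2.resize(b[200:340,160:300],(600,600),interpolation=cv2.INTER_CUBIC))
E
```

```text
[0.41739428 0.09182345 0.01042556] [ 3.64315692 -2.91744462 -0.57619661] 0.09283354182880424 -0.1292803985722734
```

View pics/s15.png

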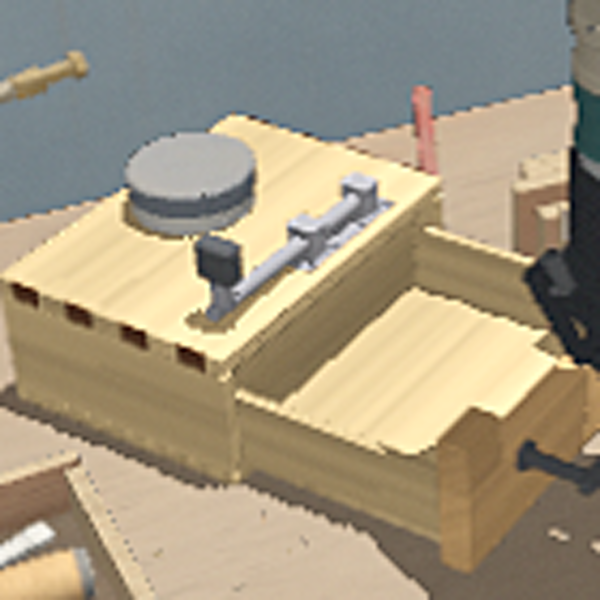

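The drawer is out by about 129 mm. Releasing and rising.

drive_tool(targets=[0,0,0,0,0.4,0,0,0,0,0.4,0,0,0,0,0.4,-15,0,0,0,0.4,-30,0,0,0,0.4,-45,0,0,0,0.4,-50,0,0,0,0.4,-50,0,0,0,0.4])

```text
time_s: 19.55
position: [0.4159, 0.0923, 0.2015]
eef_rot: [138.3, 89.9, 160.6]
ft_force: [0.6, 0.3, -0.9]
finger_gap: 0.399
```

```bash
python3 - <<'E'
from workcell import r
from h import *
s=r.observe();print(s['position'],s['q']);print(plan(s,[.3785,-.2893,.2],72.3))
E
```

```text
[0.41590004 0.09225986 0.20150447] [ 3.78013241e+00 -4.44969861e+00 -2.49641707e+01  6.95451390e+01
  2.54705360e-02  7.14189223e+01]
(array([   1.4, -338.6, -179.7]), 'jaw heading 22.4', 'turn', np.float64(-49.93878494495581), 'tilt', array([-1.1e-03,  4.0e-04, -1.0e+00]))
```

drive_tool(targets=[0,-48,-25.5,0,0.4,0,-48,-25.5,0,0.6,0,-48,-25.5,0,1,0,-48,-25.5,0,1,0,-48,-25.5,0,1,0,-48,-25.5,0,1,0,-48,-25.5,0,1,0,0,0,0,1])

```text
time_s: 20.55
position: [0.3791, -0.2894, 0.2]
eef_rot: [-93.7, 90.0, -71.7]
ft_force: [0.1, 0.8, 0.4]
finger_gap: 0.999
```

drive_tool(targets=[0,0,0,-10,1,0,0,0,-10,1,0,0,0,-10,1,0,0,0,-10,1,0,0,0,-10,1,0,0,0,0,1,0,0,0,0,1,0,0,0,0,1])

```text
time_s: 21.55
position: [0.3795, -0.2861, 0.2002]
eef_rot: [35.1, 90.0, 107.4]
ft_force: [-0.5, 0.2, -0.2]
finger_gap: 1.001
```

```bash
python3 - <<'E'
from workcell import r
from h import *
import json
s=r.observe();print(s['position'],s['q'],s['finger_gap']);print(plan(s,[.3785,-.2893,.1],72.3))
W=r.camera_params('wrist');b=r.grab_frame('wrist');cv2.imwrite('pics/w16.png',b)
json.dump({k:np.array(v).tolist() for k,v in W.items()},open('w16.json','w'))
for P in ([.4488,-.3116,0],[.3078,-.2665,0],[.3785,-.2893,.02]): print(proj(W,P))
cv2.imwrite('pics/t16.png',r.grab_frame('top')); cv2.imwrite('pics/s16.png',r.grab_frame('scene'))
E
```

```text
[ 0.3794968  -0.28611336  0.20016939] [-4.48192027e+01  8.30521803e-01 -2.00460651e+01  6.91395047e+01
  8.49125303e-03 -2.71177280e+01] 1.0011514862669368
(array([100.2,  -0. ,  -3.4]), 'jaw heading 72.3', 'turn', np.float64(-0.0014771818533745318), 'tilt', array([-1.e-04,  3.e-04, -1.e+00]))
[311.79272998 265.05403193]
[311.54335214 112.23185698]
[311.26329314 198.27501113]
```

View pics/w16.png

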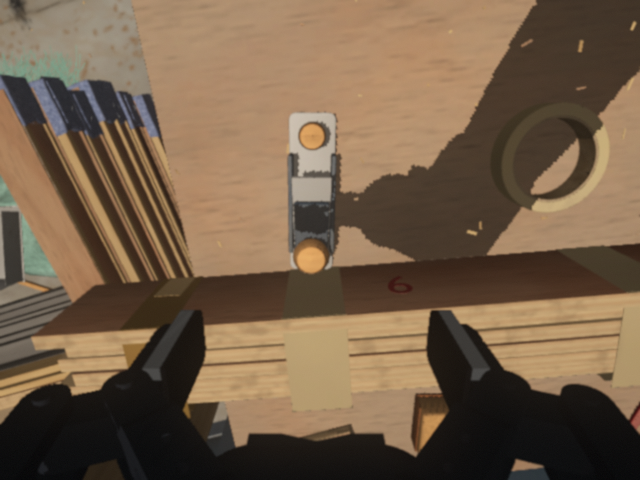

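View pics/t16.png

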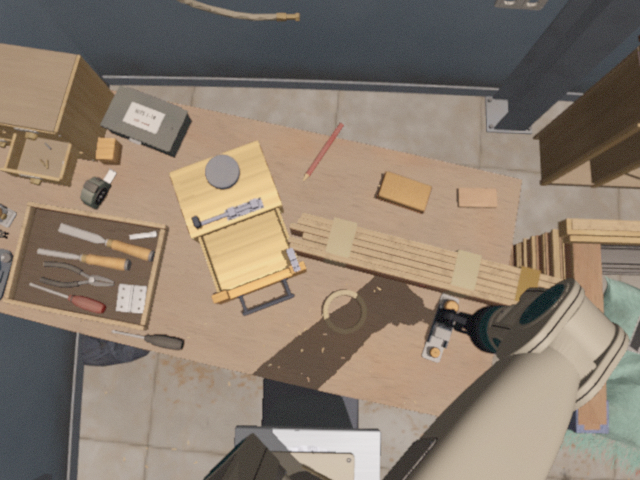

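View pics/s16.png

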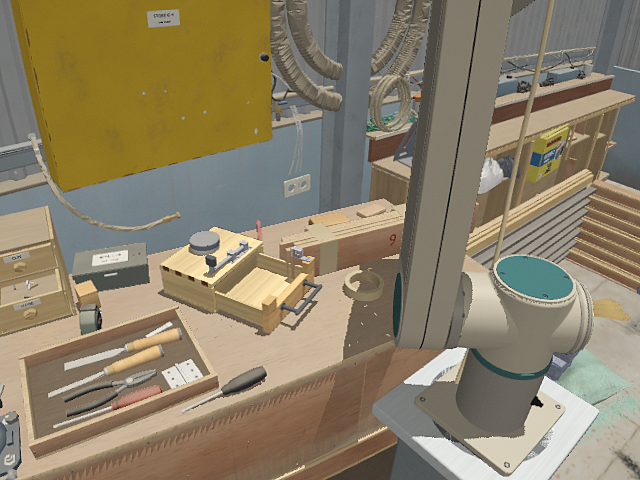

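The drawer is fully out and the bolt is drawn. The plane is centred between the jaws at u=313. Checking the real fingertip height from the handle-grasp picture before descending.

```bash
python3 - <<'E'
from workcell import r
from h import *
S=r.camera_params('scene')
p=np.array([.53625,.14123]);ux=np.array([.924,.383]);uy=np.array([-.383,.924])
u,v=210+350/6.67-.5,220+448/6.67-.5;print(u,v)
# near (-x) finger spans unit x -5..-19.5 ; its visible corner: -x.. lowest +y corner
for z in (.01,.02,.03,.04): print(z,[proj(S,[*(p+a*ux+b*uy),z]).round(1) for a in(-.005,-.012,-.02) for b in(-.011,.0,.011)])
# open state s12: pose .53698,.14252,.1216, near finger bottom at (425,243)/5
p=np.array([.53698,.14252]);print(180+425/5,200+243/5)
for z in (.12,.13,.14,.15): print(z,[proj(S,[*(p+a*ux+b*uy),z]).round(1) for a in(-.017,-.024,-.0315) for b in(-.011,.0,.011)])
E
```

```text
261.9737631184408 286.6664167916042
0.01 [array([265.7, 290.8]), array([263.2, 293.3]), array([260.6, 295.8]), array([268.2, 291.7]), array([265.6, 294.2]), array([263.1, 296.7]), array([271. , 292.7]), array([268.5, 295.2]), array([266. , 297.7])]
0.02 [array([265.5, 287.5]), array([263. , 289.9]), array([260.4, 292.4]), array([268. , 288.3]), array([265.5, 290.8]), array([262.9, 293.3]), array([270.9, 289.4]), array([268.4, 291.8]), array([265.8, 294.4])]
0.03 [array([265.4, 284.1]), array([262.9, 286.5]), array([260.3, 289. ]), array([267.9, 285. ]), array([265.4, 287.4]), array([262.8, 289.9]), array([270.8, 286. ]), array([268.3, 288.4]), array([265.7, 290.9])]
0.04 [array([265.3, 280.7]), array([262.7, 283.1]), array([260.1, 285.5]), array([267.8, 281.5]), array([265.2, 284. ]), array([262.6, 286.4]), array([270.7, 282.5]), array([268.1, 285. ]), array([265.6, 287.5])]
265.0 248.6
0.12 [array([268. , 253.6]), array([265.3, 255.9]), array([262.6, 258.2]), array([270.6, 254.4]), array([268. , 256.7]), array([265.3, 259.1]), array([273.4, 255.3]), array([270.8, 257.7]), array([268.1, 260.1])]
0.13 [array([267.9, 249.8]), array([265.2, 252.1]), array([262.5, 254.5]), array([270.5, 250.7]), array([267.8, 253. ]), array([265.1, 255.3]), array([273.3, 251.6]), array([270.7, 253.9]), array([268. , 256.3])]
0.14 [array([267.7, 246. ]), array([265. , 248.3]), array([262.3, 250.7]), array([270.4, 246.9]), array([267.7, 249.2]), array([265. , 251.5]), array([273.2, 247.8]), array([270.6, 250.1]), array([267.9, 252.4])]
0.15 [array([267.6, 242.2]), array([264.9, 244.5]), array([262.2, 246.8]), array([270.3, 243.1]), array([267.6, 245.3]), array([264.9, 247.6]), array([273.1, 243.9]), array([270.5, 246.2]), array([267.8, 248.6])]
```

drive_tool(targets=[35,0,-1.5,0,0.75,40,0,0,0,0.75,40,0,0,0,0.75,30,0,0,0,0.75,20,0,0,0,0.75,15,0,0,0,0.75,10,0,0,0,0.75,0,0,0,0,0.75])

```text
time_s: 22.7
position: [0.3788, -0.2877, 0.0099]
eef_rot: [60.3, 89.9, 132.7]
ft_force: [-0.0, -0.5, 0.2]
finger_gap: 0.752
```

```bash
python3 - <<'E'
from workcell import r
from h import *
s=r.observe();print(s['position'],s['ft_force'],s['finger_gap']);print(plan(s,[.3785,-.2893,-.02],72.3))
W=r.camera_params('wrist');b=r.grab_frame('wrist');cv2.imwrite('pics/w17.png',b)
for P in ([.4488,-.3116,0],[.3078,-.2665,0],[.3785,-.2893,.02]): print(proj(W,P))
b=r.grab_frame('top');cv2.imwrite('pics/t17.png',cv2.resize(b[270:370,390:510],(720,600),interpolation=cv2.INTER_CUBIC))
E
```

```text
[ 0.37881681 -0.28772799  0.00985308] [-0.0158397  -0.53229722  0.18635126] 0.7516761047458383
(array([29.9, -0.2, -1.6]), 'jaw heading 72.3', 'turn', np.float64(0.04679663854793148), 'tilt', array([-6.e-04,  7.e-04, -1.e+00]))
[311.60058525 398.44890743]
[311.29265803 118.71355557]
[310.60005474 295.20967227]
```

View pics/w17.png

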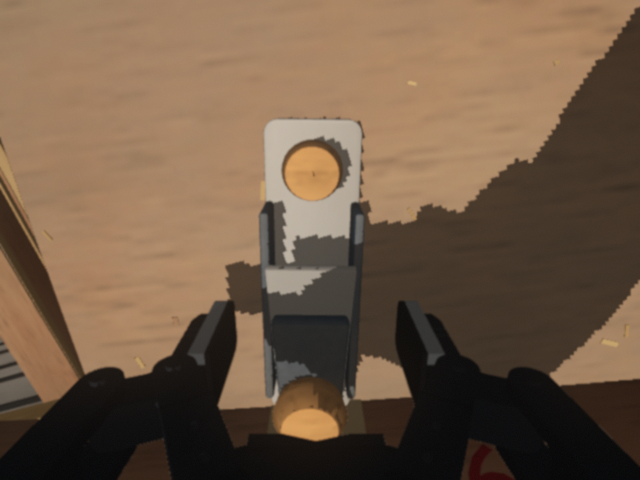

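View pics/t17.png

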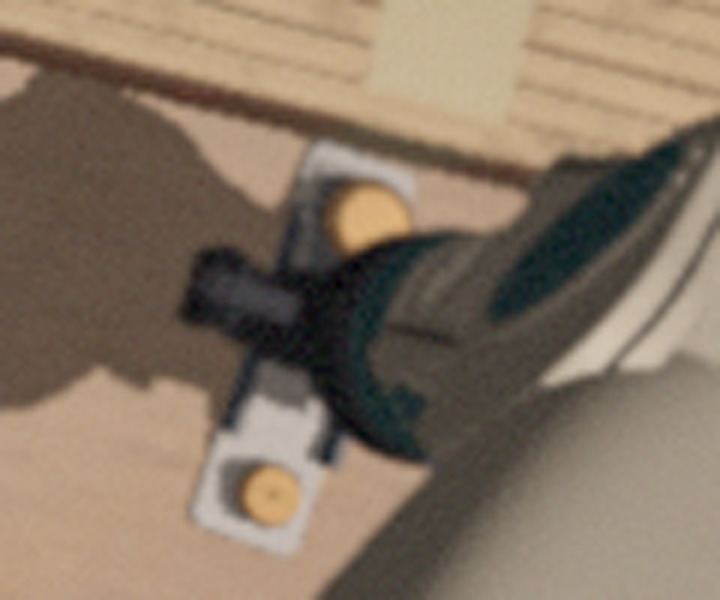

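drive_tool(targets=[8,0,-1.5,0,0.75,7,0,0,0,0.75,5,0,0,0,0.75,4,0,0,0,0.75,2,0,0,0,0.75,0,0,0,0,0.75,0,0,0,0,0.75,0,0,0,0,0.75])

```text
time_s: 23.8
position: [0.3788, -0.2895, -0.0156]
eef_rot: [-115.7, 90.0, -43.3]
ft_force: [-0.4, -0.4, -0.0]
finger_gap: 0.748
```

```bash
python3 - <<'E'
from workcell import r
from h import *
s=r.observe();print(s['position'],s['ft_force'],s['finger_gap'])
W=r.camera_params('wrist');b=r.grab_frame('wrist');cv2.imwrite('pics/w18.png',b)
R=Ro.from_euler('xyz',s['eef_rot'],degrees=True).as_matrix()
# expected image row of tip contact if tip at tool offset k, o
for k in(-.02,-.025,-.03): print(k,[proj(W,s['position']+k*R[:,0]+o*R[:,1]-.032*R[:,2]).round() for o in(-.011,0,.011)])
E
```

```text
[ 0.37877853 -0.2895254  -0.01559267] [-0.36944002 -0.39268769 -0.04357909] 0.7480553090704029
-0.02 [array([239., 329.]), array([238., 306.]), array([236., 282.])]
-0.025 [array([237., 335.]), array([235., 312.]), array([234., 287.])]
-0.03 [array([235., 342.]), array([233., 318.]), array([231., 293.])]
```

View pics/w18.png

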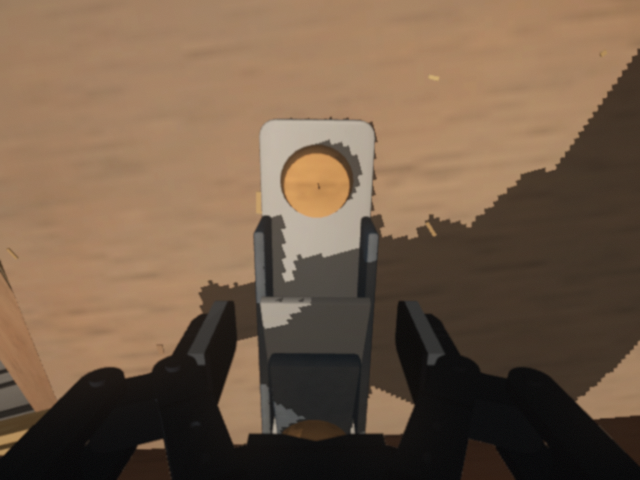

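drive_tool(targets=[4,0,0,0,0.75,2,0,0,0,0.75,0,0,0,0,0.5,0,0,0,0,0.4,0,0,0,0,0.2,0,0,0,0,0.2,0,0,0,0,0.2,0,0,0,0,0.2], grip_force=80)

```text
time_s: 24.85
position: [0.3782, -0.2896, -0.0216]
eef_rot: [138.4, 89.9, -149.3]
ft_force: [-4.3, 0.0, 4.9]
finger_gap: 0.476
```

```bash
python3 - <<'E'
from workcell import r
from h import *
s=r.observe();print(s['position'],s['ft_force'],s['ft_torque'],s['finger_gap'])
b=r.grab_frame('wrist');cv2.imwrite('pics/w19.png',b)
E
```

```text
[ 0.37824685 -0.28955008 -0.02160808] [-4.28581108  0.01187557  4.9218782 ] [-0.17049633  0.73199578 -0.03598844] 0.47634617995175305
```

View pics/w19.png

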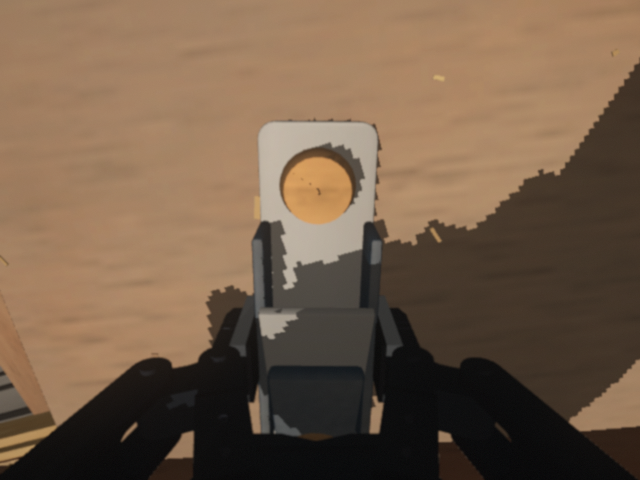

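The plane is gripped at a gap of 40.5 mm, with the same −1.5 mm bias as at the bar. Lifting.

drive_tool(targets=[-3,0,0,0,0.2,-5,0,0,0,0.2,-10,0,0,0,0.2,-20,0,0,0,0.2,-25,0,0,0,0.2,-25,0,0,0,0.2,-22,0,0,0,0.2,0,0,0,0,0.2])

```text
time_s: 25.9
position: [0.3802, -0.2908, 0.0903]
eef_rot: [-114.2, 89.7, -41.9]
ft_force: [0.2, 0.5, -6.0]
finger_gap: 0.476
```

```bash
python3 - <<'E'
from workcell import r
from h import *
s=r.observe();print(s['position'],s['ft_force'],s['ft_torque'],s['finger_gap'],s['q'])
W=r.camera_params('wrist');b=r.grab_frame('wrist');cv2.imwrite('pics/w20.png',b)
t=r.grab_frame('top');cv2.imwrite('pics/t20.png',cv2.resize(t[230:370,380:540],(800,700),interpolation=cv2.INTER_CUBIC)[:600])
E
```

```text
[ 0.38021347 -0.29077491  0.09030319] [ 0.16116978  0.46506221 -5.97107041] [ 0.02078848 -0.02067932  0.03138171] 0.4756712862176039 [-4.51631627e+01  6.42032060e+00 -2.83522546e+01  5.49310630e+01
  1.70419216e-02 -2.75251268e+01]
```

View pics/w20.png

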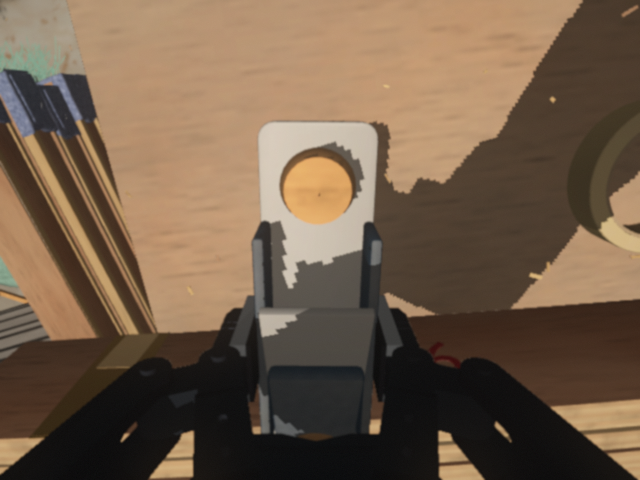

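View pics/t20.png

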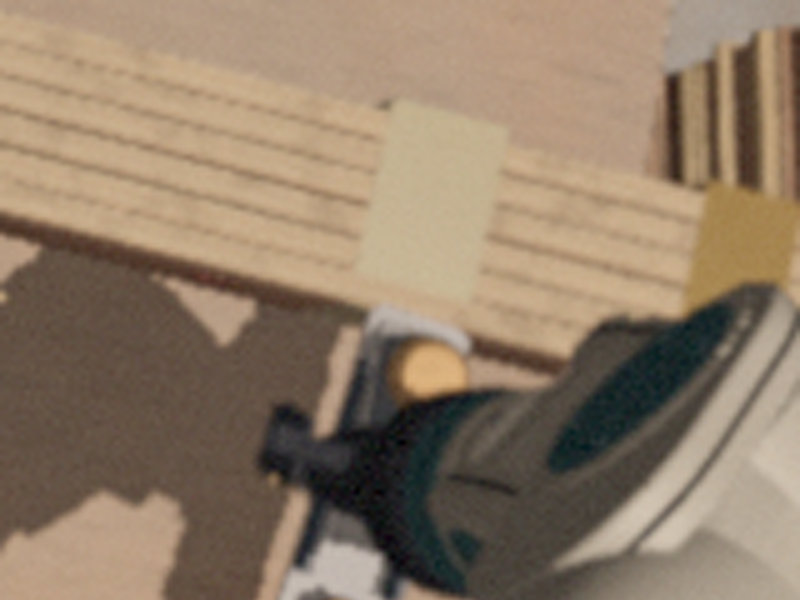

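The plane is held at about 6 N. Measuring the open drawer from the top view, then carrying.

```bash
python3 - <<'E'
import cv2
a=cv2.imread('pics/t16.png')
cv2.imwrite('pics/c16.png',cv2.resize(a[190:320,185:315],(650,650),interpolation=cv2.INTER_CUBIC)[:600])
E
```

```text
(no output)
```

View pics/c16.png

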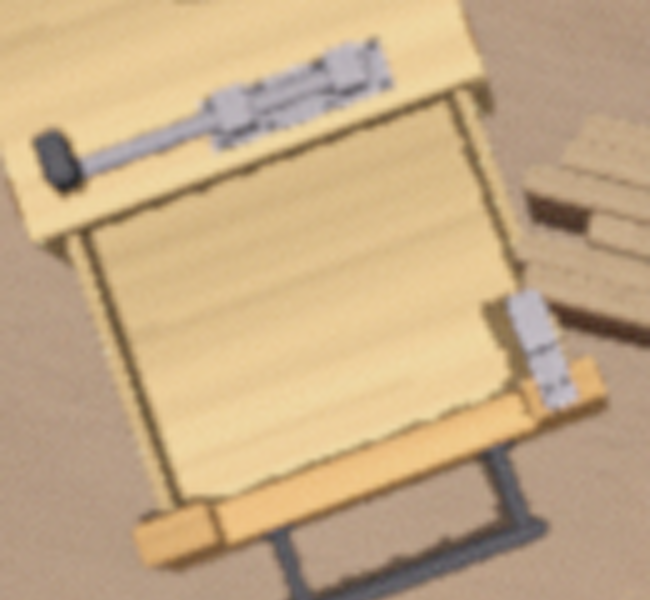

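drive_tool(targets=[-30,0,0,0,0.2,-30,0,0,0,0.2,-10,0,20,0,0.2,0,0,40,0,0.2,0,0,40,0,0.2,0,0,40,0,0.2,0,0,40,0,0.2,0,0,40,0,0.2])

```text
time_s: 27.0
position: [0.4443, -0.078, 0.1565]
eef_rot: [86.1, 89.8, 158.5]
ft_force: [0.8, -0.3, -4.6]
finger_gap: 0.476
```

drive_tool(targets=[0,-2,45,0,0.2,0,-2,45,0,0.2,0,-2,45,0,0.2,0,-2,45,0,0.2,0,0,30,0,0.2,0,0,20,0,0.2,0,0,0,0,0.2,0,0,0,0,0.2])

```text
time_s: 28.0
position: [0.5218, 0.1363, 0.1575]
eef_rot: [134.2, 89.9, -153.4]
ft_force: [0.3, -0.0, -5.8]
finger_gap: 0.476
```

drive_tool(targets=[0,0,0,8,0.2,0,0,0,8,0.2,0,0,0,8,0.2,0,0,0,8,0.2,0,0,0,8,0.2,0,0,0,6,0.2,0,0,0,4,0.2,0,0,0,0,0.2])

```text
time_s: 29.0
position: [0.5222, 0.1359, 0.1581]
eef_rot: [-165.9, 90.0, -143.6]
ft_force: [-0.5, 0.4, -4.4]
finger_gap: 0.473
```

```bash
python3 - <<'E'
from workcell import r
from h import *
np.set_printoptions(precision=4,suppress=True)
T=r.camera_params('top')
s=r.observe();print(s['position'],s['ft_force'],s['finger_gap'],s['q']);print(plan(s,[.5239,.1355,.06],22.5))
b=r.grab_frame('wrist');cv2.imwrite('pics/w21.png',b)
b=r.grab_frame('scene');cv2.imwrite('pics/s21.png',cv2.resize(b[160:340,140:340],(800,720))[:600])
E
```

```text
[0.5222 0.1359 0.1581] [-0.4774  0.3752 -4.4179] 0.4729715195685877 [  7.7346   9.1043 -16.1925  64.7319  -0.0157  75.4237]
(array([98.1, -1. ,  1.4]), 'jaw heading 22.3', 'turn', np.float64(-0.1891403579103752), 'tilt', array([-0.0005, -0.0003, -1.    ]))
```

View pics/w21.png

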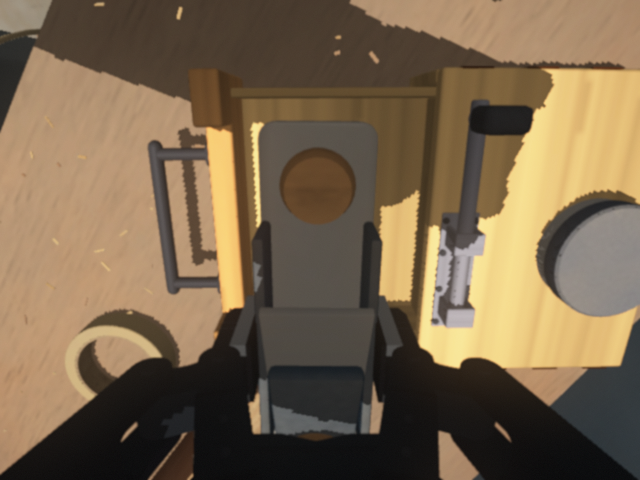

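View pics/s21.png

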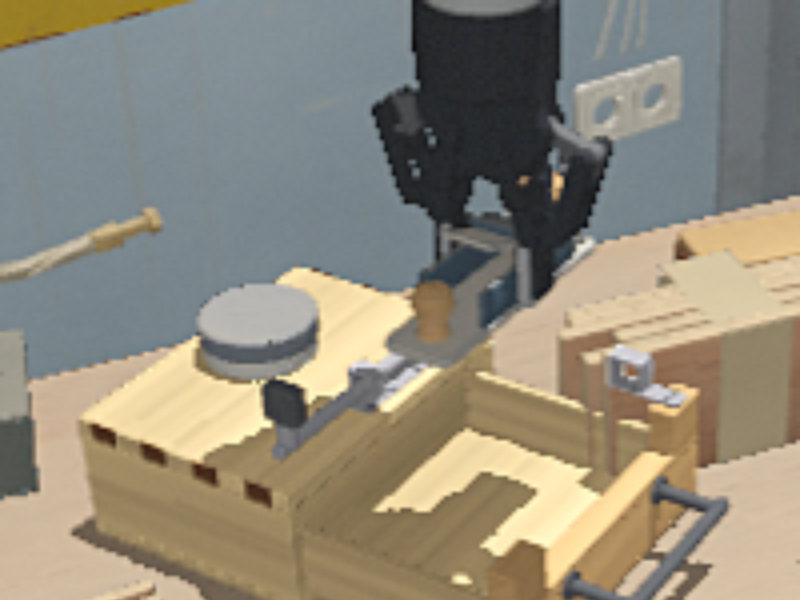

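```bash
python3 - <<'E'
from workcell import r
from h import *
np.set_printoptions(precision=4,suppress=True)
T=r.camera_params('top')
def c(U,V,z): return onz(T,185+(U+.5)/5-.5,190+(V+.5)/5-.5,z)
O=np.array([.5267,.1366]);ux=np.array([.924,.383]);uy=np.array([-.383,.924])
for n,a in dict(Lin1=(90,232,.054),Lin2=(180,500,.054),Rin1=(450,100,.054),Rin2=(515,268,.054),frontin=(215,500,.056),frontin2=(520,398,.056),hR=(543,525,.044),stBack=(525,292,.107)).items():
    P=c(*a)[:2];print(n,P,'in floor frame mm',((P-O)@ux*1000).round(1),((P-O)@uy*1000).round(1))
# plane front knob/end of held plane in wrist: toe edge at v=121, u 259..377
s=r.observe();W=r.camera_params('wrist')
R=Ro.from_euler('xyz',s['eef_rot'],degrees=True).as_matrix()
z=s['position'][2]+.0216+.003
for uv in((259,125),(377,125),(318,121)):
    P=onz(W,*uv,z)[:2];print('plane toe',((P-O)@ux*1000).round(1),((P-O)@uy*1000).round(1))
E
```

```text
Lin1 [0.5605 0.2405] in floor frame mm 71.0 83.1
Lin2 [0.4456 0.1945] in floor frame mm -52.7 84.5
Rin1 [0.6238 0.0862] in floor frame mm 70.4 -83.8
Rin2 [0.5504 0.0548] in floor frame mm -9.5 -84.6
frontin [0.446  0.1791] in floor frame mm -58.3 70.2
frontin2 [0.4938 0.0504] in floor frame mm -63.5 -67.0
hR [0.4403 0.0391] in floor frame mm -117.2 -57.0
stBack [0.5329 0.0472] in floor frame mm -28.5 -85.0
plane toe -21.7 75.6
plane toe 19.4 75.5
plane toe -1.2 76.9
```

Drawer frame confirmed: sides at ±84, front at −60, staple back at −28.5. The plane's toe is at y=76 and spans x −22..19, so it fits. Lowering.

drive_tool(targets=[15,-1.5,0,0,0.2,25,0,0,0,0.2,25,0,0,0,0.2,20,0,0,0,0.2,15,0,0,0,0.2,10,0,0,0,0.2,0,0,0,0,0.2,0,0,0,0,0.2])

```text
time_s: 30.1
position: [0.524, 0.1358, 0.0489]
eef_rot: [-14.0, 89.9, 8.4]
ft_force: [1.5, 0.7, -5.0]
finger_gap: 0.48
```

```bash
python3 - <<'E'
from workcell import r
from h import *
s=r.observe();print(s['position'],s['ft_force'],s['finger_gap']);print(plan(s,[.5245,.1355,-.007],22.5))
b=r.grab_frame('wrist');cv2.imwrite('pics/w22.png',b)
b=r.grab_frame('scene');cv2.imwrite('pics/s22.png',cv2.resize(b[180:330,160:320],(800,750))[:600])
E
```

```text
[0.52403237 0.13576609 0.04889551] [ 1.46180672  0.69454149 -5.0092467 ] 0.47979840841349486
(array([55.9, -0.4,  0.3]), 'jaw heading 22.4', 'turn', np.float64(-0.14074592800994878), 'tilt', array([ 1.5e-03,  2.0e-04, -1.0e+00]))
```

View pics/w22.png

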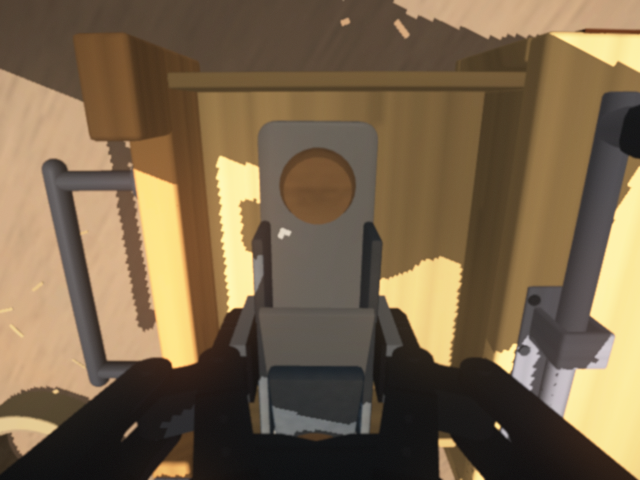

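View pics/s22.png

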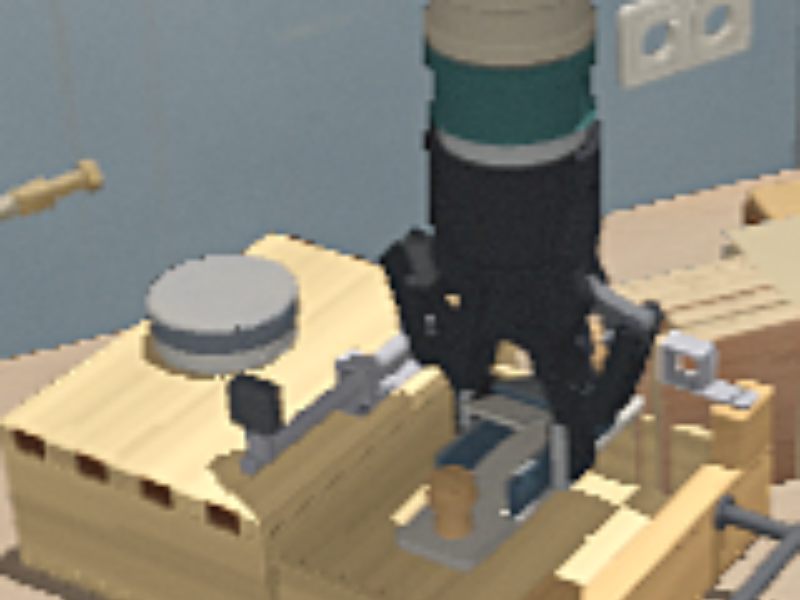

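drive_tool(targets=[8,0,-3,0,0.2,8,0,0,0,0.2,8,0,0,0,0.2,8,0,0,0,0.2,6,0,0,0,0.2,4,0,0,0,0.2,3,0,0,0,0.2,0,0,0,0,0.2])

```text
time_s: 31.2
position: [0.5204, 0.1345, 0.0031]
eef_rot: [151.9, 90.0, 174.3]
ft_force: [1.0, 0.1, -5.0]
finger_gap: 0.475
```

```bash
python3 - <<'E'
from workcell import r
from h import *
s=r.observe();print(s['position'],s['ft_force'],s['finger_gap'])
b=r.grab_frame('wrist');cv2.imwrite('pics/w23.png',b)
b=r.grab_frame('scene');cv2.imwrite('pics/s23.png',cv2.resize(b[180:330,160:320],(800,750),interpolation=cv2.INTER_CUBIC)[:600])
E
```

```text
[0.52035296 0.1345486  0.00308158] [ 0.98631499  0.05806612 -4.99775813] 0.4751659661998102
```

View pics/s23.png

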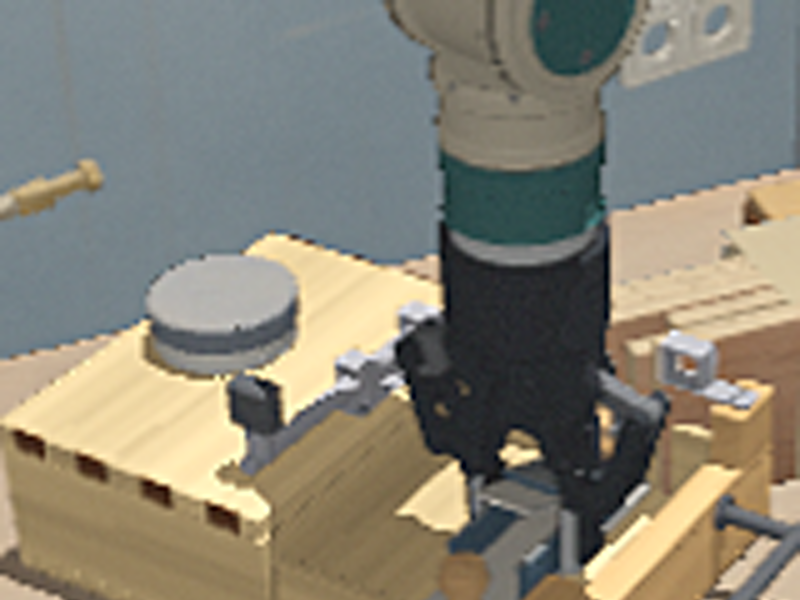

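View pics/w23.png

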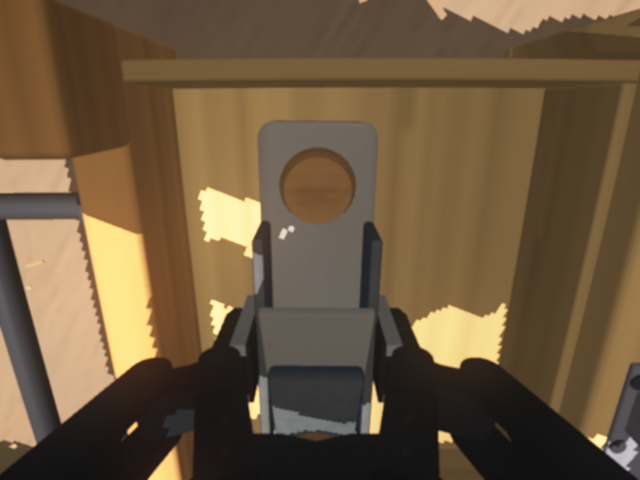

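drive_tool(targets=[3,0,0,0,0.2,2,0,0,0,0.2,2,0,0,0,0.2,1,0,0,0,0.2,1,0,0,0,0.2,0,0,0,0,0.2,0,0,0,0,0.2,0,0,0,0,0.2])

```text
time_s: 32.3
position: [0.5205, 0.1345, -0.0057]
eef_rot: [-12.0, 90.0, 10.4]
ft_force: [-0.2, 0.1, -4.9]
finger_gap: 0.476
```

drive_tool(targets=[1,0,0,0,0.2,0.5,0,0,0,0.2,0,0,0,0,0.2,0,0,0,0,0.2,0,0,0,0,0.2,0,0,0,0,0.2,0,0,0,0,0.2,0,0,0,0,0.2])

```text
time_s: 33.3
position: [0.5204, 0.1345, -0.0073]
eef_rot: [22.7, 90.0, 45.1]
ft_force: [-0.5, 0.6, -5.1]
finger_gap: 0.474
```

Not on the floor yet; force unchanged. Going down further by half millimetres.

drive_tool(targets=[0.5,0,0,0,0.2,0.5,0,0,0,0.2,0.5,0,0,0,0.2,0,0,0,0,0.2,0,0,0,0,0.2,0,0,0,0,0.2,0,0,0,0,0.2,0,0,0,0,0.2])

```text
time_s: 34.3
position: [0.5209, 0.1347, -0.0076]
eef_rot: [-6.5, 90.0, 15.9]
ft_force: [-2.2, -0.4, 5.0]
finger_gap: 0.479
```

The floor has taken the load: Fz went from −5 to +5 N. Releasing slowly.

drive_tool(targets=[0,0,0,0,0.5,0,0,0,0,0.52,0,0,0,0,0.56,0,0,0,0,0.62,0,0,0,0,0.66,0,0,0,0,0.66,0,0,0,0,0.66,0,0,0,0,0.66])

```text
time_s: 35.3
position: [0.5204, 0.1345, -0.0088]
eef_rot: [178.9, 90.0, -158.7]
ft_force: [0.7, 0.1, 0.0]
finger_gap: 0.66
```

```bash
python3 - <<'E'
from workcell import r
from h import *
s=r.observe();print(s['position'],s['ft_force'],s['finger_gap'])
b=r.grab_frame('wrist');cv2.imwrite('pics/w24.png',b)
E
```

```text
[ 0.52040501  0.13448785 -0.00879769] [0.66854332 0.07432747 0.00173056] 0.6600603565681521
```

View pics/w24.png

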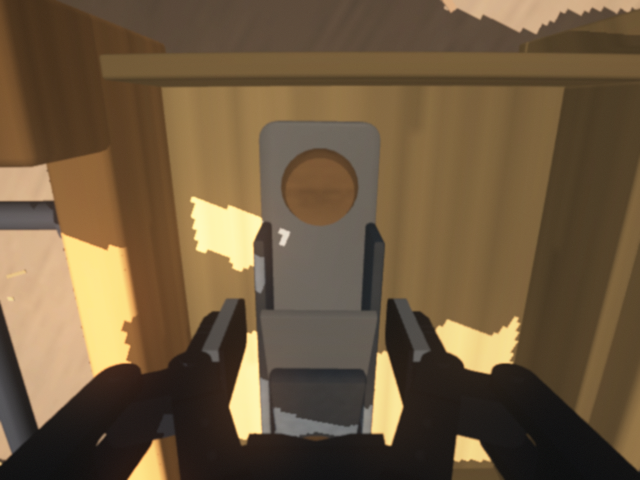

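Both fingers are clear of the cheeks, at u≈245/388 against the plane's 256–382. Lifting straight up.

drive_tool(targets=[-8,0,0,0,0.66,-15,0,0,0,0.66,-25,0,0,0,0.66,-35,0,0,0,0.66,-40,0,0,0,0.66,-40,0,0,0,0.66,-40,0,0,0,0.66,0,0,0,0,0.66])

```text
time_s: 36.35
position: [0.5238, 0.135, 0.1997]
eef_rot: [-14.7, 89.4, 7.6]
ft_force: [-0.9, 0.6, -0.1]
finger_gap: 0.661
```

drive_tool(targets=[0,-50,-25,0,0.66,0,-50,-25,0,0.66,0,-50,-25,0,0.66,0,-50,-25,0,0.66,0,-40,-20,0,0.66,0,-40,-20,0,0.66,0,0,0,0,0.66,0,0,0,0,0.66])

```text
time_s: 37.35
position: [0.4968, -0.1772, 0.1937]
eef_rot: [113.9, 89.9, 136.2]
ft_force: [0.5, 0.1, 0.3]
finger_gap: 0.663
```

```bash
python3 - <<'E'
from workcell import r
from h import *
s=r.observe();print(s['position'],s['ft_force'])
b=r.grab_frame('top');cv2.imwrite('pics/t25.png',b);cv2.imwrite('pics/c25.png',cv2.resize(b[140:320,165:345],(600,600),interpolation=cv2.INTER_CUBIC))
b=r.grab_frame('scene');cv2.imwrite('pics/s25.png',cv2.resize(b[200:340,150:310],(685,600),interpolation=cv2.INTER_CUBIC))
E
```

```text
[ 0.49675322 -0.17715401  0.19371881] [0.49978926 0.05828021 0.29346176]
```

View pics/c25.png

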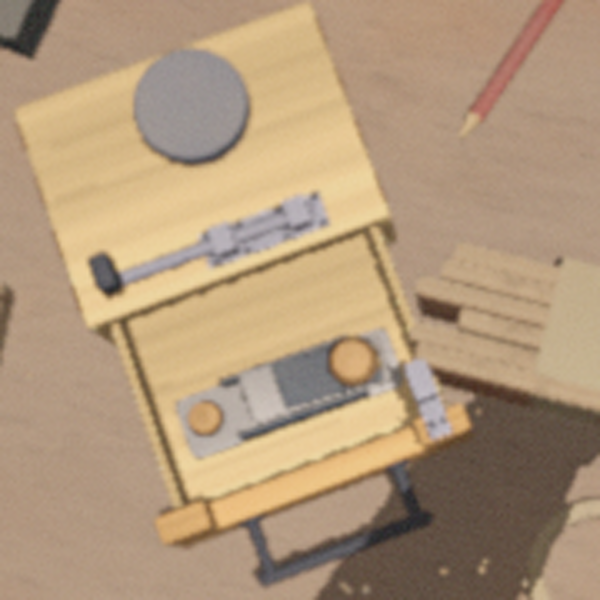

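View pics/s25.png

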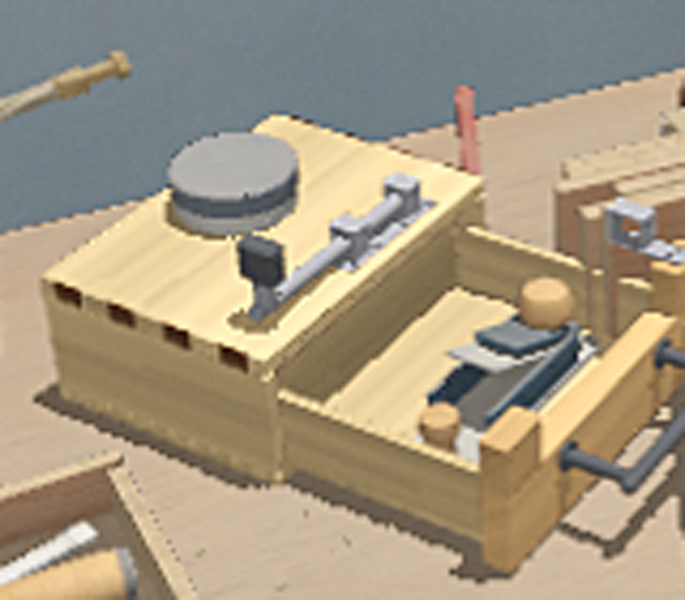

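View pics/t25.png

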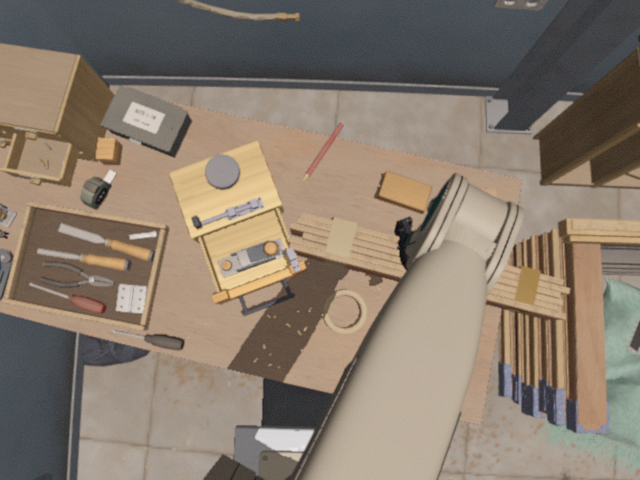

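The plane lies across the drawer. Running the numbers on the result before handing in.

```bash
python3 - <<'E'
from workcell import r
from h import *
T=r.camera_params('top');k=600/180
def c(U,V,z): return onz(T,165+(U+.5)/k-.5,140+(V+.5)/k-.5,z)[:2]
O=np.array([.5267,.1366]);ux=np.array([.924,.383]);uy=np.array([-.383,.924])
P=[c(*a,.017) for a in((178,402),(198,460),(386,328),(400,382))]
M=np.mean(P,axis=0);d=(P[2]+P[3]-P[0]-P[1]);print('plane in floor frame',(M-O)@ux*1000,(M-O)@uy*1000,'len',np.linalg.norm(d)/2*1000,'yaw vs unit y',np.degrees(np.arctan2(d@ux,-d@uy)))
h=(c(265,577,.044)+c(424,518,.044))/2;print('drawer out',(np.array([.5378,.1412])-h)@ux*1000)
kn=c(104,273,.122);print('bolt',(kn-[.594,.2068])@uy*1000)
s=r.observe();print(s['time_s'],s['ft_force'])
E
```

```text
plane in floor frame -5.710679798718813 1.089021139626656 len 145.74671760909908 yaw vs unit y -0.1902579110011757
drawer out 128.7134695302497
bolt 37.31722318561026
37.45 [ 0.04029295 -0.07755233  0.47399946]
```

```bash
python3 -c "
from workcell import r
print(r.hand_in())"
```

```text
the job is handed in; nothing more can be done
None
```

I drew the bolt, pulled the drawer out to its stop, set the block plane down in it, backed the arm clear and handed the job in at about 37.5 s. No verdict was reported.

Last checks, from the top picture after the arm had cleared, unless noted:

| Item | Measured | Needed |
|---|---|---|
| Bolt drawn | about 37 mm (stop at 40 mm; push force rose to 5 N, which suggests the stop) | over 30 mm |
| Drawer out | about 129 mm | over 105 mm |
| Plane position in the drawer (x, y) | about −6 mm and +1 mm from the drawer-floor point | x −45 to 60 mm, y within 30 mm |
| Plane angle to the drawer's width | under 1° | under 0.5 rad (about 29°) |
| Plane on the floor | the wrist force changed from −5 to +5 N as it touched, before I opened the jaws | flat on the floor, not dropped |

I did not measure the plane's tilt or its height on the floor directly. The masking roll, wax tin and sanding block look unmoved in the same picture.

**What disagreed:** the fingertips turned out to be about 22–30 mm behind the reported tool point, where the text says 8 mm ahead. My first push therefore passed over the knob without touching it. I measured the real tip position in the scene and wrist pictures and used that height for everything after.

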